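# Part-flow test of the nozzle manifold

## Robot

A 6-joint arm with a two-finger parallel gripper is mounted at the origin on the work surface. World frame = base frame: x ahead of the robot, y to its left, z up, the work surface at z = 0. Lengths are in m, angles in rad, forces in N, time in s.
With the tool pointing down it reaches from about 0.35 to 0.975 m from the base axis. Payload 7.1 kg.
Tool frame: the origin (TCP) lies at the very end of the fingers, on their centre line; the grasp point (between the pads) lies pinch_z behind it (pinch_z is the distance from the TCP to the grasp point, in m); z points along the fingers, y is the line along which they close (so a half turn about z gives the same grasp; the last joint's range is limited). The gripper opens to 88 mm and grips with 3 to 60 N. Pads are 20 mm wide; open, the fingers measure 115 mm over their backs; the gripper's body (75 mm by 178 mm) begins 61 mm behind the grasp point.
Start: joints at [-1.297, 0.423, 1.63, -0, 1.089, -0.019], TCP at [0.18, -0.598, 0.223] pointing down, gripper open.
Joint ranges: [-3, 3], [-0.9, 2.11], [0.09, 2.58], [-1.31, 4.45], [0.11, 2.69], [-2.54, 2.54]. Speed limits (rad/s): [2.39, 2.39, 3.01, 3.14, 3.14, 3.14].

## Interface

Orientations are given as [roll, pitch, yaw] about the fixed x, y, z axes, in that order (R = Rz(yaw) Ry(pitch) Rx(roll)).
In Python, from rig import get_obs, camera, camera_info, hand_in, pinch_z gives the robot as it stands.
- The arm moves only by the tool play_rows, never from a script. Its argument "steps" is a list of rows, each an object of numbers: "dx", "dy", "dz": the shift along the world's x, y, z as a fraction of full scale; "wx", "wy", "wz": the turn, a rotation vector about the world's x, y, z as a fraction of full scale; "fingers": the opening, from -1 (shut) to 1 (fully open). A call has exactly 10 rows; each row shifts and turns the commanded pose from where the row before left it; what a row does not reach is not made up. Full scale, the value 1, is 30 mm for a shift and 0.08 rad for a turn. A row lasts 1/8 s, in which the tool goes at most 62.5 mm and 10.7 degrees, less where a joint would pass 70% of its speed; a pose out of reach is approached as far as the arm can. A call with a number of a shift or a turn outside -1 to 1 is refused whole. A call with a gripper value outside its range is refused whole. The fingers move at their own pace and stop on an object; "grip_force" is the grip in N (left out, the last holds). Time passes only in rows, so rows that do not move let the fingers close, or fill a call up. It gives the time, the measured TCP pose, the force, the opening and the grip force at its end, in the units of the state.
- get_obs(): the state, without advancing time (a new reading comes with each control period).
- camera(name): name is "side" or "top" or "wrist"; returns (picture, depth): 384x512x3 uint8, red, green, blue; 384x512 float32, m along the optical axis (not along the pixel's ray), 0 where there is no reading.
- camera_info(name): a dict with "intrinsics" (3x3 intrinsics, pixels), "dist_coeffs" ([k1, k2, p1, p2, k3] as OpenCV has them; the pictures are not rectified), "R" (3x3) and "t" (3): a world point X has camera coordinates R X + t; the wrist camera has in their place "tool_from_camera" (4x4, takes a point from camera to tool coordinates, whose origin is the TCP and whose axes are the flange's). Camera axes: x right, y down, z forward; pixel columns grow to the right and rows downward; lengths in m; the calibration is good to about 2 mm. A picture is of the moment at which its call begins: read the wrist's pose just before it. camera_info takes no time and is no camera call.
- hand_in(): hands the job in; it is judged then, once.
The state is a dict: "time": time; "q": joint angles; "joint_velocities": joint speeds; "joint_efforts": joint torques, N m; "position": TCP position; "eef_rot": TCP orientation; "force": force on the tool from outside, world axes, zero at the start; "ft_torque": the same for the moment, N m; "width": finger opening in m; "gripper_force": force on a finger pad.
Only numpy, scipy, OpenCV 4.12 (cv2) and the standard library are available. Lean on these libraries where they do the work, as an engineer would, in place of code of your own. Each camera call takes 0.05 s, during which the arm holds its last target. There are 200 camera calls.

## Task

Run a part-flow test: set every rubber stopper lying on the shelf fully home in an outlet neck of its own on the brass manifold (any necks) and push the pump enclosure's door shut until it seats on its catch; only then press the larger (test) button fully down, keep it down for at least three seconds and let it come up, then do the same with the smaller (vent) button. When vented, pull the stoppers out again and put them all in the half-open drawer, leaving the door shut and the swirl cores and the ceramic pair where they lie.

Things in the scene. Friction and masses are not known exactly. Their poses are not given: they have to be found in the camera images.
- stopper0: tapered black rubber stopper, upright on its narrow foot. Origin: centre of the foot's underside; z up its axis. Foot: 28 mm diameter at the bottom, 31 mm at 18 mm height; above it a wider head to grip, 43 mm diameter, 18 to 30 mm height. 0.07 to 0.12 kg, weight low in the foot. May be absent (None): two or three are there
- stopper1: tapered black rubber stopper, upright on its narrow foot. Origin: centre of the foot's underside; z up its axis. Foot: 28 mm diameter at the bottom, 31 mm at 18 mm height; above it a wider head to grip, 43 mm diameter, 18 to 30 mm height. 0.07 to 0.12 kg, weight low in the foot. May be absent (None): two or three are there
- stopper2: tapered black rubber stopper, upright on its narrow foot. Origin: centre of the foot's underside; z up its axis. Foot: 28 mm diameter at the bottom, 31 mm at 18 mm height; above it a wider head to grip, 43 mm diameter, 18 to 30 mm height. 0.07 to 0.12 kg, weight low in the foot. May be absent (None): two or three are there
- manifold: heavy brass five-way manifold, fixed to the shelf: block 50 mm (its x) by 250 mm (its y) by 50 mm high with four upright necks in a row along its y, 60 mm apart, and the inlet on its +y end. Origin: centre of its underside
- outlet0 (a point): centre of the mouth (rim, 72 mm above the shelf) of one of the four upright necks of the manifold: inside diameter 35 mm, outside 40 mm, standing 22 mm above the block, closed 22 mm below the rim. A seated stopper's head rests on the rim, its foot 18 mm below it. Axes as the manifold's
- outlet1 (a point): centre of the mouth (rim, 72 mm above the shelf) of one of the four upright necks of the manifold: inside diameter 35 mm, outside 40 mm, standing 22 mm above the block, closed 22 mm below the rim. A seated stopper's head rests on the rim, its foot 18 mm below it. Axes as the manifold's
- outlet2 (a point): centre of the mouth (rim, 72 mm above the shelf) of one of the four upright necks of the manifold: inside diameter 35 mm, outside 40 mm, standing 22 mm above the block, closed 22 mm below the rim. A seated stopper's head rests on the rim, its foot 18 mm below it. Axes as the manifold's
- outlet3 (a point): centre of the mouth (rim, 72 mm above the shelf) of one of the four upright necks of the manifold: inside diameter 35 mm, outside 40 mm, standing 22 mm above the block, closed 22 mm below the rim. A seated stopper's head rests on the rim, its foot 18 mm below it. Axes as the manifold's
- enclosure: grey sheet-metal pump enclosure, fixed, 170 mm deep (x), 200 mm wide (y), 175 mm high; its open front faces its own -x and carries the door. Origin: centre of its underside
- door (a joint): angle of the enclosure's hinged door (rad): 0 shut on its catch, growing as it opens (anticlockwise from above); starts 0.5 to 0.9 and stays where left. A ball catch resists from 0.09 rad (5 to 10 N at the free edge), is passed at 0.04 rad and then holds the door shut
- door_hinge (a point): foot of the door's vertical hinge line (13 mm above the shelf), on the outer face. Door: 196 mm wide, 142 mm high (top edge 155 mm above the shelf), 12 mm thick, smooth. Axes turn with the door: y along it from hinge to free edge, -x out of the outer face, z up
- door_edge (a point): top corner of the door's free edge, on the outer face, 155 mm above the shelf (196 mm from the hinge line); axes as door_hinge
- test_station: fixed grey button box 75 by 75 by 50 mm high with the LARGER steel push button (34 mm diameter) on its top. Origin: centre of its underside
- vent_station: fixed grey button box of the same size with the SMALLER steel push button (20 mm diameter) on its top. Origin: centre of its underside. The two boxes change places from start to start
- test_button (a joint): travel of the large test button (m): 0 up, 0.006 fully down; spring, about 5 N fully down
- test_button_top (a point): centre of the top face of the large test button (72 mm above the shelf when up); pressed straight down
- vent_button (a joint): travel of the small vent button (m): 0 up, 0.006 fully down; spring, about 5 N fully down
- vent_button_top (a point): centre of the top face of the small vent button (72 mm above the shelf when up); pressed straight down
- drawer_floor (a point): on the inner floor of the half-open steel drawer, midway across, 60 mm behind its front wall, in the middle of the uncovered part; 22 mm above the shelf. Axes: x into the cabinet, y across, z up. Inside 178 mm wide; walls rise to 78 mm (front 88 mm) above the shelf; at least 120 mm uncovered; cabinet 100 mm high; bar handle 35 mm out of the front
- drawers_drawer0 (a joint): opening of the drawer (m), 0 shut; starts 0.13 to 0.15 and slides if pushed with over 1 N
- swirl_core0: green plastic swirl core, 22 mm diameter, 16 mm high; a bystander. Origin: centre of its underside
- swirl_core1: the other green plastic swirl core, same size; a bystander
- ceramic_pair: white ceramic disc-core pair, 34 mm diameter, 12 mm high; a bystander. Origin: centre of its underside
Not all that is in view belongs to the job. What is shaped like the test_station but blue, orange or turquoise is not meant.

How it is judged:
By the outcome, as a careful person would: the job done as asked, in the order asked, and still so for the second after the job is handed in, with the robot touching nothing.
Of stopper0, stopper1, stopper2 only 2 to 3 are there at a start; the rules pass over those that are not, and their reading is None.
At some moment in a run one of stopper0, stopper1, stopper2 may be knocked a few centimetres aside while the robot is not near it.
It also fails if it takes over 210 s, if anything falls off the work surface, if the arm or the gripper's body presses on something with over 40 N, if the wrist force passes 120 N, or if a joint passes its speed limit or range.

## Working session

There is one attempt and no reset: what is moved stays moved. The work goes in short steps, Python scripts to look and compute and a tool call to move; the robot and the scene stay as the last step left them, time stands still between calls to the robot, and variables do not carry over. Pictures are saved under pics/ and viewed, at most 14 in all, crops included, and the job is handed in when it is done.

Besides the shell and the picture viewer there is one more tool, called as name([rows], argument=value, ...), one row to a line, values as JSON. play_rows: Moves the arm, as the interface text tells. Its arguments: {"type":"object","properties":{"steps":{"type":"array","items":{"type":"object","properties":{"dx":{"type":"number","minimum":-1,"maximum":1},"dy":{"type":"number","minimum":-1,"maximum":1},"dz":{"type":"number","minimum":-1,"maximum":1},"wx":{"type":"number","minimum":-1,"maximum":1},"wy":{"type":"number","minimum":-1,"maximum":1},"wz":{"type":"number","minimum":-1,"maximum":1},"fingers":{"type":"number"}}}},"grip_force":{"type":"number"}},"required":["steps"]}

```bash
mkdir -p pics; ls; cat > h.py <<'E'
import numpy as np, cv2
from rig import get_obs, camera, camera_info, pinch_z
def save(n,f):
    p,d=camera(n); cv2.imwrite(f'pics/{f}.png',p[...,::-1]); np.savez(f'pics/{f}.npz',p=p,d=d); return p,d
def pose(n,o=None):
    """R,t camera->world"""
    c=camera_info(n)
    if 'R' in c:
        R=np.array(c['R']); return R.T,-R.T@np.array(c['t']),c
    from scipy.spatial.transform import Rotation as Ro
    T=np.array(c['tool_from_camera']); Rt=Ro.from_euler('xyz',o['eef_rot']).as_matrix()
    return Rt@T[:3,:3],Rt@T[:3,3]+np.array(o['position']),c
def rays(n,uv,o=None):
    R,t,c=pose(n,o)
    q=cv2.undistortPoints(np.array(uv,float).reshape(-1,1,2),np.array(c['intrinsics'],float),np.array(c['dist_coeffs'],float)).reshape(-1,2)
    return np.c_[q,np.ones(len(q))]@R.T,t
def onplane(n,uv,z,o=None):
    r,t=rays(n,uv,o); return t+r*((z-t[2])/r[:,2])[:,None]
def cloud(n,d,o=None):
    h,w=d.shape; uv=np.stack(np.meshgrid(np.arange(w),np.arange(h)),-1).reshape(-1,2)
    r,t=rays(n,uv,o); return (t+r*d.reshape(-1,1)).reshape(h,w,3)
E
python3 - <<'E'
from h import *
print(get_obs(),pinch_z)
for n in('side','top','wrist'): save(n,n+'0')
for n in('side','top'):print(pose(n)[1],pose(n)[0][:,2])
a=[cv2.imread(f'pics/{n}0.png') for n in('side','top')]
E
```

```text
pics
{'time': 0.0, 'q': array([-1.29701740e+00,  4.23881873e-01,  1.63069777e+00, -2.36721253e-05,
        1.08858236e+00, -1.90022028e-02]), 'joint_velocities': array([ 2.28651180e-04, -5.93270379e-04,  3.62992029e-04, -1.36106826e-03,
        1.43767731e-03, -2.21694343e-05]), 'joint_efforts': array([-3.45324370e-04, -5.44632661e+01, -2.73669273e+01,  6.43361220e-02,
        2.27458362e-02, -1.05714953e-04]), 'position': array([ 0.18025   , -0.5978561 ,  0.22187302]), 'eef_rot': array([-3.14002319e+00, -8.86744150e-06,  2.92792114e-01]), 'force': array([-0.20584606,  0.41885848, -0.05718108]), 'ft_torque': array([0.04696793, 0.02845642, 0.01309512]), 'gripper_force': 0.0, 'width': 0.0879183994508889} 0.0187
[ 0.52282065 -0.66678733  0.80809119] [ 0.03730988  0.66672877 -0.74436598]
[ 0.4726735  -0.03413153  1.50461785] [ 0.0614365  -0.00540748 -0.99809635]
```

View pics/side0.png

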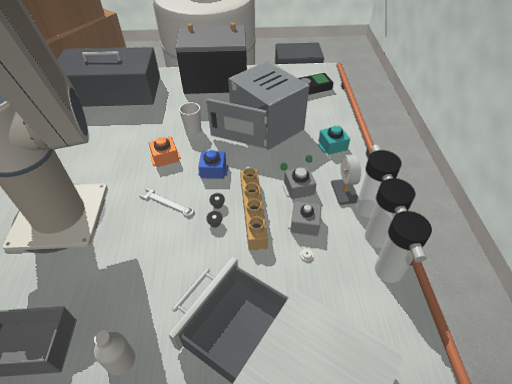

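View pics/top0.png

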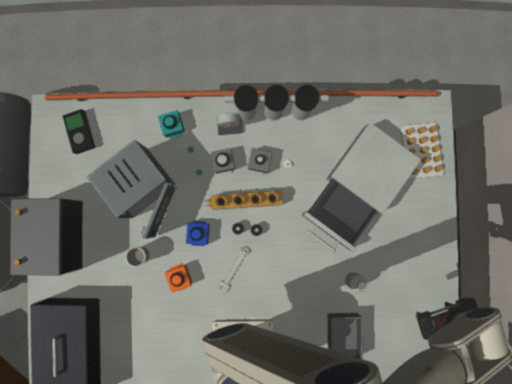

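The side view shows two stoppers at (217,200) and (214,219), with the manifold at about (255,210). The grey buttons are at (300,176), which looks large, and (307,212), small. In the top view the door is ajar at (157,208) and the drawer is at (345,212). Next I'll get rough positions.

```bash
python3 - <<'E'
from h import *
z=np.load('pics/top0.npz');p,d=z['p'],z['d'];C=cloud('top',d)
for n,uv,h in [('st',(238,228),.03),('st',(257,230),.03),('n',(221,200),.072),('n',(238,199),.072),('n',(255,198),.072),('n',(272,197),.072),('testb',(222,159),.072),('ventb',(260,159),.072),('core',(191,149),.016),('core',(199,172),.016),('cer',(288,163),.012),('hinge?',(172,183),.155),('edge?',(146,236),.155),('handle',(325,237),.06),('drfl',(346,209),.022)]:
    print(n,onplane('top',[uv],h)[0].round(3),C[uv[1],uv[0]].round(3))
# dark blobs on the table, height 2-4cm
hsv=cv2.cvtColor(p,cv2.COLOR_RGB2HSV)
m=((p.max(-1)<60)&(C[...,2]<.05)&(C[...,2]>.02)).astype(np.uint8)
n,l,s,c=cv2.connectedComponentsWithStats(m)
for i in range(1,n):
    if s[i,4]>25: print('dark',s[i],onplane('top',[c[i]],.03)[0].round(3))
z=np.load('pics/side0.npz');p,d=z['p'],z['d'];C=cloud('side',d)
for uv in [(217,200),(214,219),(250,174),(252,188),(254,204),(257,223),(301,174),(308,210)]: print(uv,C[uv[1],uv[0]].round(3))
m=((p.max(-1)<60)&(C[...,2]<.05)&(C[...,2]>.02)).astype(np.uint8)
n,l,s,c=cv2.connectedComponentsWithStats(m)
for i in range(1,n):
    if s[i,4]>25: print('dark',s[i],onplane('side',[c[i]],.03)[0].round(3))
cv2.imwrite('pics/crop_side.png',cv2.resize(cv2.imread('pics/side0.png')[60:384,120:360],None,fx=2,fy=1.85)[:600])
E
```

```text
st [0.442 0.012 0.03 ] [0.442 0.012 0.03 ]
st [ 0.434 -0.055  0.03 ] [ 0.434 -0.055  0.029]
n [0.54  0.069 0.072] [0.541 0.071 0.046]
n [0.543 0.01  0.072] [0.544 0.011 0.051]
n [ 0.546 -0.049  0.072] [ 0.547 -0.049  0.052]
n [ 0.549 -0.108  0.072] [ 0.55  -0.109  0.049]
testb [0.683 0.065 0.072] [0.683 0.065 0.071]
ventb [ 0.682 -0.068  0.072] [ 0.682 -0.068  0.072]
core [0.729 0.181 0.016] [0.73  0.181 0.013]
core [0.645 0.152 0.016] [0.645 0.152 0.017]
cer [ 0.675 -0.171  0.012] [ 0.674 -0.17   0.018]
hinge? [0.593 0.223 0.155] [0.602 0.242 0.055]
edge? [0.421 0.309 0.155] [0.421 0.309 0.153]
handle [ 0.408 -0.292  0.06 ] [ 0.405 -0.303 -0.002]
drfl [ 0.506 -0.376  0.022] [ 0.506 -0.376  0.023]
dark [ 64 110  30  43 514] [0.788 0.588 0.03 ]
dark [312 182  62  61 582] [ 0.474 -0.34   0.03 ]
dark [153 188  22  49  67] [0.505 0.275 0.03 ]
dark [ 77 201   5  68 232] [0.414 0.586 0.03 ]
dark [233 224  11  10  59] [0.442 0.013 0.03 ]
dark [252 225  10  10  57] [ 0.436 -0.053  0.03 ]
dark [ 46 298  54  86 352] [0.078 0.544 0.03 ]
dark [332 314  28   3  51] [ 0.129 -0.36   0.03 ]
dark [328 322   2  28  46] [ 0.061 -0.305  0.03 ]
(217, 200) [0.443 0.008 0.028]
(214, 219) [ 0.437 -0.062  0.031]
(250, 174) [0.539 0.082 0.052]
(252, 188) [0.543 0.029 0.049]
(254, 204) [ 0.546 -0.032  0.052]
(257, 223) [ 0.55  -0.098  0.053]
(301, 174) [0.683 0.053 0.073]
(308, 210) [ 0.685 -0.075  0.069]
dark [151  70   8  29  84] [0.19  0.611 0.03 ]
dark [304  73  29  18 167] [0.826 0.583 0.03 ]
dark [182  81  47  10 318] [0.385 0.594 0.03 ]
dark [ 52 330  15  38 214] [ 0.128 -0.383  0.03 ]
```

View pics/wrist0.png

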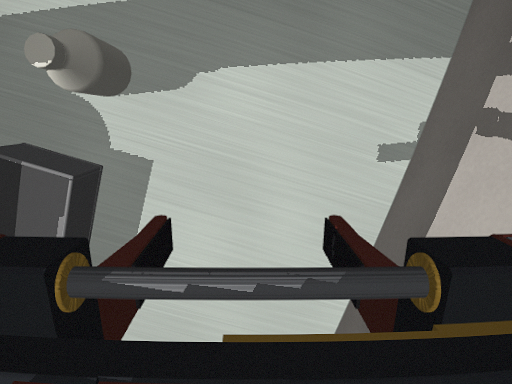

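play_rows([
  {"dz":1},
  {"dz":1,"dy":0.5},
  {"dy":1,"dx":0.3,"wz":0.8},
  {"dy":1,"dx":0.3,"wz":0.8},
  {"dy":1,"dx":0.3,"wz":0.8},
  {"dy":1,"dx":0.3,"wz":0.8},
  {"dy":1,"dx":0.3,"wz":0.8},
  {"dy":1,"dx":0.3,"wz":0.8},
  {"dy":1,"dx":0.3,"wz":0.8},
  {"dy":1,"dx":0.3,"wz":0.8},
])

```text
validation failed for argument at $.st...
```

play_rows([
  {"dy":1,"dx":0.3,"wz":0.8},
  {"dy":1,"dx":0.3,"wz":0.8},
  {"dy":1,"dx":0.3,"wz":0.8},
  {"dy":1,"dx":0.3,"wz":0.8},
  {"dy":1,"dx":0.3,"wz":0.8},
  {"dy":1,"dx":0.3,"wz":0.8},
  {"dy":1,"dx":0.3,"wz":0.8},
  {"dy":1,"dx":0.3,"wz":0.8},
  {"dy":1},
  {},
])

```text
validation failed for argument at $.st...
```

```bash
python3 - <<'E'
from h import *
np.set_printoptions(precision=4,suppress=True)
o=get_obs();print(o['position'],o['eef_rot'],o['q'],o['time'])
p,d=save('wrist','w1');save('top','top1')
print(camera_info('wrist')['tool_from_camera'])
C=cloud('wrist',d,o)
print(C[380,256],C[250,256],C[100,256],C[5,256],C[200,5],C[200,508])
E
```

```text
[ 0.1803 -0.598   0.2221] [-3.1404 -0.      0.2928] [-1.297   0.4237  1.6305  0.      1.0886 -0.019 ] 0.15
[[ 0.0003 -0.9705 -0.241   0.067 ]
 [ 1.      0.0005 -0.0008  0.0003]
 [ 0.0009 -0.241   0.9705 -0.1628]
 [ 0.      0.      0.      1.    ]]
[ 0.2447 -0.5791  0.3849] [ 0.0754 -0.6419 -0.0006] [ 0.2668 -0.5826  0.0015] [ 0.3701 -0.5509  0.0012] [ 0.0591 -0.3096  0.0309] [ 0.2471 -1.1502 -0.1937]
```

play_rows([
  {"dx":0,"dy":0,"dz":1,"wx":0,"wy":0,"wz":0,"fingers":1},
  {"dx":0,"dy":0.5,"dz":1,"wx":0,"wy":0,"wz":0,"fingers":1},
  {"dx":0.3,"dy":1,"dz":0,"wx":0,"wy":0,"wz":0.8,"fingers":1},
  {"dx":0.3,"dy":1,"dz":0,"wx":0,"wy":0,"wz":0.8,"fingers":1},
  {"dx":0.3,"dy":1,"dz":0,"wx":0,"wy":0,"wz":0.8,"fingers":1},
  {"dx":0.3,"dy":1,"dz":0,"wx":0,"wy":0,"wz":0.8,"fingers":1},
  {"dx":0.3,"dy":1,"dz":0,"wx":0,"wy":0,"wz":0.8,"fingers":1},
  {"dx":0.3,"dy":1,"dz":0,"wx":0,"wy":0,"wz":0.8,"fingers":1},
  {"dx":0.3,"dy":1,"dz":0,"wx":0,"wy":0,"wz":0.8,"fingers":1},
  {"dx":0.3,"dy":1,"dz":0,"wx":0,"wy":0,"wz":0.8,"fingers":1},
])

```text
time: 1.5
position: [0.2526, -0.3424, 0.2827]
eef_rot: [3.141, -0.0, 0.807]
force: [-0.0, 0.1, 0.3]
width: 0.0878
gripper_force: 0.0
```

play_rows([
  {"dx":0.4,"dy":1,"dz":0,"wx":0,"wy":0,"wz":0.95,"fingers":1},
  {"dx":0.4,"dy":1,"dz":0,"wx":0,"wy":0,"wz":0.95,"fingers":1},
  {"dx":0.4,"dy":1,"dz":0,"wx":0,"wy":0,"wz":0.95,"fingers":1},
  {"dx":0.4,"dy":1,"dz":0,"wx":0,"wy":0,"wz":0.95,"fingers":1},
  {"dx":0.4,"dy":1,"dz":0,"wx":0,"wy":0,"wz":0.95,"fingers":1},
  {"dx":0.4,"dy":1,"dz":0,"wx":0,"wy":0,"wz":0.95,"fingers":1},
  {"dx":0.4,"dy":1,"dz":0,"wx":0,"wy":0,"wz":0.95,"fingers":1},
  {"dx":0.4,"dy":1,"dz":0,"wx":0,"wy":0,"wz":0.95,"fingers":1},
  {"dx":0.4,"dy":1,"dz":0,"wx":0,"wy":0,"wz":0.95,"fingers":1},
  {"dx":0.4,"dy":1,"dz":0,"wx":0,"wy":0,"wz":0.95,"fingers":1},
])

```text
time: 2.75
position: [0.3726, -0.0423, 0.2828]
eef_rot: [3.141, 0.0, 1.567]
force: [0.9, 0.7, -0.2]
width: 0.088
gripper_force: 0.0
```

```bash
python3 - <<'E'
from h import *
np.set_printoptions(precision=4,suppress=True)
o=get_obs();print(o['position'],o['eef_rot'],o['q'],o['time'])
p,d=save('wrist','w1');save('top','top1')
C=cloud('wrist',d,o); np.savez('pics/w1o.npz',C=C,position=o['position'],eef_rot=o['eef_rot'])
E
```

```text
[ 0.3726 -0.0423  0.2828] [3.1412 0.0001 1.5673] [-0.1448 -0.048   2.073  -0.0001  1.1162 -0.1413] 2.75
```

View pics/w1.png

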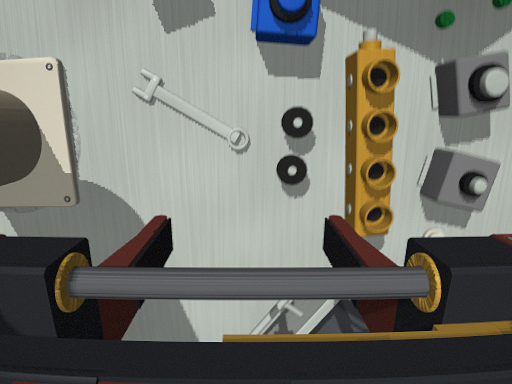

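View pics/top1.png

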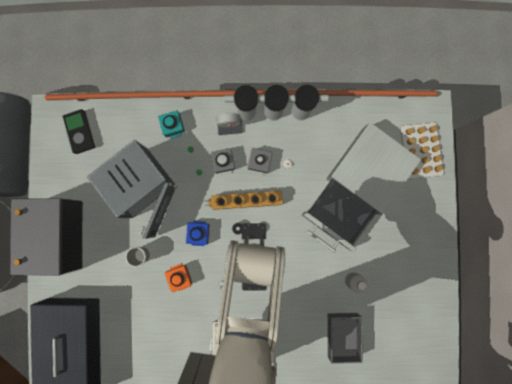

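Wrist view: stoppers at (297,123) and (292,170), neck mouths at (382,77), (378,125), (378,172) and (376,215), large button at (490,83), small at (477,186). The top view shows no third stopper. Next I'll measure these precisely.

```bash
cat > m.py <<'E'
from h import *
np.set_printoptions(precision=4,suppress=True)
def circ(P):
    A=np.c_[2*P[:,:2],np.ones(len(P))];s=np.linalg.lstsq(A,(P[:,:2]**2).sum(1),rcond=None)[0]
    return s[:2],np.sqrt(s[2]+s[:2]@s[:2])
def blobs(mask,zlo,zhi,C,amin,P=None):
    m=(mask&(C[...,2]>zlo)&(C[...,2]<zhi)).astype(np.uint8)
    n,l,s,c=cv2.connectedComponentsWithStats(m)
    return [(c[i],s[i,4],l==i) for i in range(1,n) if s[i,4]>=amin]
E
python3 - <<'E'
from m import *
z=np.load('pics/w1.npz');p,d=z['p'],z['d'];q=np.load('pics/w1o.npz');C=q['C'];o=dict(position=q['position'],eef_rot=q['eef_rot'])
roi=np.zeros(d.shape,bool);roi[:235]=1
for c,a,l in blobs(roi&(p.max(-1)<75),.02,.04,C,150):
    cn=max(cv2.findContours(l.astype(np.uint8),0,1)[0],key=len)
    (x,y),r=cv2.minEnclosingCircle(cn); zz=np.median(C[l][:,2])
    P=onplane('wrist',cn.reshape(-1,2),zz,o); print('dark',c,a,zz,circ(P))
hsv=cv2.cvtColor(p,cv2.COLOR_RGB2HSV)
g=(hsv[...,0]>10)&(hsv[...,0]<30)&(hsv[...,1]>110)
for c,a,l in blobs(roi&g,.067,.077,C,60):
    P=C[l]; zz=np.median(P[:,2]); cn=max(cv2.findContours(l.astype(np.uint8),0,1)[0],key=len).reshape(-1,2)
    print('rim',c,a,zz,circ(onplane('wrist',cn,zz,o)),(P.max(0)+P.min(0))[:2]/2,np.ptp(P,0))
for c,a,l in blobs(roi&~g,.066,.078,C,40):
    P=C[l]; zz=np.median(P[:,2]);cn=max(cv2.findContours(l.astype(np.uint8),0,1)[0],key=len).reshape(-1,2); print('btn',c,a,zz,circ(onplane('wrist',cn,zz,o)))
# top view rims
z=np.load('pics/top1.npz');p,d=z['p'],z['d'];C=cloud('top',d)
hsv=cv2.cvtColor(p,cv2.COLOR_RGB2HSV);g=(hsv[...,0]>10)&(hsv[...,0]<30)&(hsv[...,1]>110)
m=g&(C[...,2]>.066)&(C[...,2]<.08);m[:180]=0;m[215:]=0
P=C[m];y0=P[:,1]
for c in (.069,.010,-.049,-.108):
    k=P[abs(y0-c)<.027];print('toprim',len(k),(k.max(0)+k.min(0))/2)
# door/enclosure/drawer
for nm,lo,hi,r in [('enc',.168,.182,(80,220,130,225)),('door',.148,.16,(130,185,170,245)),('handle/drawerfront',.08,.096,(295,385,175,255)),('drwalls',.07,.096,(295,385,175,255))]:
    m=np.zeros(d.shape,np.uint8);m[r[2]:r[3],r[0]:r[1]]=1;m&=((C[...,2]>lo)&(C[...,2]<hi)).astype(np.uint8)
    n,l,s,cc=cv2.connectedComponentsWithStats(m);i=1+s[1:,4].argmax();P=C[l==i]
    b=cv2.minAreaRect(P[:,:2].astype(np.float32)*1000);print(nm,len(P),P[:,2].mean(),cv2.boxPoints(b).round(0).tolist(),b)
E
```

```text
dark [281.8986  39.5991] 217 0.02963454141843397 (array([0.4206, 0.1318]), np.float64(0.02360647202552937))
dark [447.2831  89.1242] 491 0.030141441522636148 (array([0.6484, 0.0622]), np.float64(0.023001223226547095))
dark [296.6543 122.3719] 648 0.03066095236724639 (array([0.4414, 0.0159]), np.float64(0.019955229785121178))
dark [ 28.6274 143.5645] 620 0.03066890356509097 (array([ 0.022, -0.005]), np.float64(0.05255163211601997))
dark [436.8452 174.1278] 407 0.030585268640903107 (array([ 0.6512, -0.0558]), np.float64(0.023127192009506414))
dark [291.1387 169.7654] 584 0.03070109396326437 (array([ 0.4358, -0.0493]), np.float64(0.01992942285512233))
rim [383.2733  75.7685] 311 0.07217306126603568 (array([0.5363, 0.0711]), np.float64(0.019748596067914573)) [0.5365 0.071 ] [0.0397 0.0402 0.0078]
rim [381.     126.7266] 289 0.07209969932453164 (array([0.5395, 0.0115]), np.float64(0.019691784082287552)) [0.5401 0.0116] [0.0402 0.0389 0.0078]
rim [379.7753 174.6779] 267 0.07202787569513763 (array([ 0.5435, -0.0483]), np.float64(0.019816218290127793)) [ 0.5443 -0.0486] [0.0397 0.0397 0.0076
[... 824 characters left out ...]
3984375, 373.08648681640625), (171.63563537597656, 201.77403259277344), 37.7252082824707)
door 238 0.15411143876314437 [[411.0, 312.0], [593.0, 235.0], [598.0, 248.0], [417.0, 325.0]] ((504.9193420410156, 279.807861328125), (13.802132606506348, 197.15065002441406), 66.98786926269531)
handle/drawerfront 307 0.08683920204091367 [[358.0, -385.0], [374.0, -397.0], [504.0, -224.0], [487.0, -212.0]] ((430.71343994140625, -304.537109375), (216.49594116210938, 20.739654541015625), 53.20808410644531)
drwalls 568 0.08232351225599663 [[358.0, -385.0], [493.0, -486.0], [624.0, -311.0], [488.0, -210.0]] ((490.59674072265625, -348.0992736816406), (218.4549102783203, 168.83038330078125), 53.20808792114258)
```

```bash
python3 - <<'E'
from m import *
for f,cam in(('w1','wrist'),('top0','top')):
    z=np.load(f'pics/{f}.npz');p,d=z['p'],z['d']
    if cam=='wrist':
        q=np.load('pics/w1o.npz');C=q['C']
    else: C=cloud('top',d)
    for c in [(.4414,.0159),(.4358,-.0493)]:
        m=(C[...,2]>.026)&(C[...,2]<.034)&(np.hypot(C[...,0]-c[0],C[...,1]-c[1])<.03)
        P=C[m];print(f,m.sum(),(P.max(0)+P.min(0))/2,np.ptp(P,0),P.mean(0))
E
```

```text
w1 797 [0.4418 0.0143 0.0299] [0.041  0.0414 0.0072] [0.4417 0.0147 0.0307]
w1 717 [ 0.4358 -0.0514  0.0298] [0.0423 0.0425 0.0075] [ 0.4358 -0.0509  0.0307]
top0 87 [0.4421 0.014  0.03  ] [0.0356 0.0392 0.008 ] [0.4424 0.0151 0.0299]
top0 102 [ 0.4362 -0.0499  0.03  ] [0.039  0.0391 0.0079] [ 0.436  -0.0502  0.0301]
```

play_rows([
  {"dx":0.77,"dy":0.63,"dz":-1,"wx":0,"wy":0,"wz":0,"fingers":1},
  {"dx":0.77,"dy":0.63,"dz":-1,"wx":0,"wy":0,"wz":0,"fingers":1},
  {"dx":0.77,"dy":0.63,"dz":-1,"wx":0,"wy":0,"wz":0,"fingers":1},
  {"dx":0,"dy":0,"dz":-1,"wx":0,"wy":0,"wz":0,"fingers":1},
  {"dx":0,"dy":0,"dz":-1,"wx":0,"wy":0,"wz":0,"fingers":1},
  {"dx":0,"dy":0,"dz":-1,"wx":0,"wy":0,"wz":0,"fingers":1},
  {"dx":0,"dy":0,"dz":-1,"wx":0,"wy":0,"wz":0,"fingers":1},
  {"dx":0,"dy":0,"dz":-1,"wx":0,"wy":0,"wz":0,"fingers":1},
  {"dx":0,"dy":0,"dz":-0.4,"wx":0,"wy":0,"wz":0,"fingers":1},
  {"dx":0,"dy":0,"dz":0,"wx":0,"wy":0,"wz":0,"fingers":1},
])

```text
time: 4.1
position: [0.4414, 0.013, 0.0304]
eef_rot: [-3.14, 0.0, 1.564]
force: [0.2, 0.0, 0.6]
width: 0.0877
gripper_force: 0.0
```

play_rows([
  {"dx":0,"dy":0.05,"dz":-0.5,"wx":0,"wy":0,"wz":0,"fingers":1},
  {"dx":0,"dy":0,"dz":-0.25,"wx":0,"wy":0,"wz":0,"fingers":1},
  {"dx":0,"dy":0,"dz":0,"wx":0,"wy":0,"wz":0,"fingers":-1},
  {"dx":0,"dy":0,"dz":0,"wx":0,"wy":0,"wz":0,"fingers":-1},
  {"dx":0,"dy":0,"dz":0,"wx":0,"wy":0,"wz":0,"fingers":-1},
  {"dx":0,"dy":0,"dz":0,"wx":0,"wy":0,"wz":0,"fingers":-1},
  {"dx":0,"dy":0,"dz":0,"wx":0,"wy":0,"wz":0,"fingers":-1},
  {"dx":0,"dy":0,"dz":0,"wx":0,"wy":0,"wz":0,"fingers":-1},
  {"dx":0,"dy":0,"dz":0,"wx":0,"wy":0,"wz":0,"fingers":-1},
  {"dx":0,"dy":0,"dz":0,"wx":0,"wy":0,"wz":0,"fingers":-1},
], grip_force=25)

```text
time: 5.35
position: [0.4417, 0.0148, 0.0083]
eef_rot: [-3.142, -0.0, 1.565]
force: [-1.2, 0.8, 5.3]
width: 0.0422
gripper_force: 25.0
```

play_rows([
  {"dx":0,"dy":0,"dz":0.7,"wx":0,"wy":0,"wz":0,"fingers":-1},
  {"dx":0,"dy":0,"dz":1,"wx":0,"wy":0,"wz":0,"fingers":-1},
  {"dx":0,"dy":0,"dz":1,"wx":0,"wy":0,"wz":0,"fingers":-1},
  {"dx":0,"dy":0,"dz":0.9,"wx":0,"wy":0,"wz":0,"fingers":-1},
  {"dx":0.79,"dy":0.47,"dz":0,"wx":0,"wy":0,"wz":0,"fingers":-1},
  {"dx":0.79,"dy":0.47,"dz":0,"wx":0,"wy":0,"wz":0,"fingers":-1},
  {"dx":0.79,"dy":0.47,"dz":0,"wx":0,"wy":0,"wz":0,"fingers":-1},
  {"dx":0.79,"dy":0.47,"dz":0,"wx":0,"wy":0,"wz":0,"fingers":-1},
  {"dx":0,"dy":0,"dz":0,"wx":0,"wy":0,"wz":0,"fingers":-1},
  {"dx":0,"dy":0,"dz":0,"wx":0,"wy":0,"wz":0,"fingers":-1},
])

```text
time: 6.6
position: [0.5353, 0.0709, 0.1156]
eef_rot: [-3.14, 0.0, 1.565]
force: [-0.4, -0.1, -1.9]
width: 0.0422
gripper_force: 25.0
```

```bash
python3 - <<'E'
from m import *
o=get_obs();print(o['position'],o['width'],o['force'])
save('side','s2');save('wrist','w2')
a=cv2.imread('pics/s2.png')[130:260,160:340];b=cv2.imread('pics/w2.png')
cv2.imwrite('pics/v2.png',np.vstack([cv2.resize(a,(512,300)),cv2.resize(b,(400,300))[:,:].copy() if 0 else cv2.resize(b,(512,300))]))
E
```

```text
[0.5353 0.0709 0.1156] 0.04224978549922114 [-0.3595 -0.133  -1.9056]
```

View pics/v2.png

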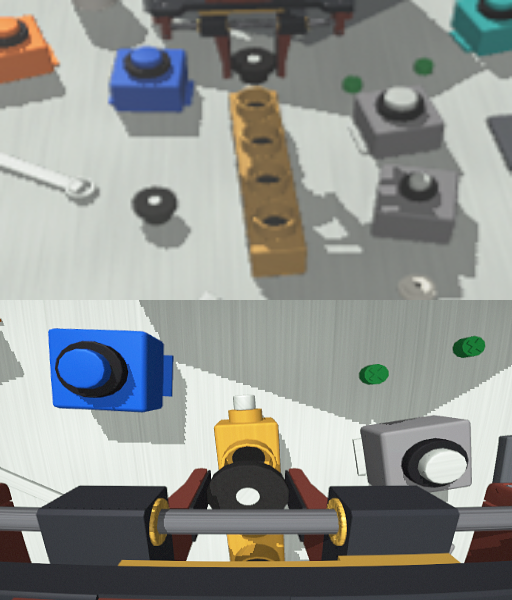

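The side view shows the stopper hanging upright over the first neck. In the wrist view its head is at about (248,250). I'll check where it sits in the hand.

```bash
python3 - <<'E'
from m import *
o=get_obs();d=np.load('pics/w2.npz')['d'];C=cloud('wrist',d,o)
m=(C[...,2]>.125)&(C[...,2]<.15)&(np.hypot(C[...,0]-.5355,C[...,1]-.0715)<.03)&(abs(C[...,0]-.5353)<.0205)
P=C[m];P=P[abs(P[:,2]-np.median(P[:,2]))<.003];print(len(P),np.median(P[:,2]),(P.max(0)+P.min(0))/2,np.ptp(P,0))
m[:]=(C[...,2]>.067)&(C[...,2]<.077)&(abs(C[...,0]-.536)<.03)&(C[...,1]>.05)
P=C[m];print(len(P),P.min(0),P.max(0))
E
```

```text
4012 0.13814740478650667 [0.5353 0.0759 0.138 ] [0.0409 0.0311 0.0057]
371 [0.5177 0.0671 0.0672] [0.5567 0.0909 0.0742]
```

play_rows([
  {"dx":0.05,"dy":0.03,"dz":0,"wx":0,"wy":0,"wz":0,"fingers":-1},
  {"dx":0,"dy":0,"dz":-0.6,"wx":0,"wy":0,"wz":0,"fingers":-1},
  {"dx":0,"dy":0,"dz":-0.3,"wx":0,"wy":0,"wz":0,"fingers":-1},
  {"dx":0,"dy":0,"dz":-0.2,"wx":0,"wy":0,"wz":0,"fingers":-1},
  {"dx":0,"dy":0,"dz":-0.2,"wx":0,"wy":0,"wz":0,"fingers":-1},
  {"dx":0,"dy":0,"dz":-0.15,"wx":0,"wy":0,"wz":0,"fingers":-1},
  {"dx":0,"dy":0,"dz":-0.15,"wx":0,"wy":0,"wz":0,"fingers":-1},
  {"dx":0,"dy":0,"dz":-0.1,"wx":0,"wy":0,"wz":0,"fingers":-1},
  {"dx":0,"dy":0,"dz":-0.07,"wx":0,"wy":0,"wz":0,"fingers":-1},
  {"dx":0,"dy":0,"dz":0,"wx":0,"wy":0,"wz":0,"fingers":-1},
])

```text
time: 7.95
position: [0.5372, 0.0721, 0.0626]
eef_rot: [-3.14, 0.0, 1.565]
force: [-3.8, -0.0, -1.4]
width: 0.0421
gripper_force: 25.0
```

Small lateral force only; down the last bit, then release and lift.

play_rows([
  {"dx":0,"dy":0,"dz":-0.04,"wx":0,"wy":0,"wz":0,"fingers":-1},
  {"dx":0,"dy":0,"dz":-0.03,"wx":0,"wy":0,"wz":0,"fingers":-1},
  {"dx":0,"dy":0,"dz":0,"wx":0,"wy":0,"wz":0,"fingers":-1},
  {"dx":0,"dy":0,"dz":0,"wx":0,"wy":0,"wz":0,"fingers":1},
  {"dx":0,"dy":0,"dz":0,"wx":0,"wy":0,"wz":0,"fingers":1},
  {"dx":0,"dy":0,"dz":0,"wx":0,"wy":0,"wz":0,"fingers":1},
  {"dx":0,"dy":0,"dz":0.5,"wx":0,"wy":0,"wz":0,"fingers":1},
  {"dx":0,"dy":0,"dz":1,"wx":0,"wy":0,"wz":0,"fingers":1},
  {"dx":0,"dy":0,"dz":1,"wx":0,"wy":0,"wz":0,"fingers":1},
  {"dx":0,"dy":0,"dz":1,"wx":0,"wy":0,"wz":0,"fingers":1},
])

```text
time: 9.2
position: [0.5383, 0.0722, 0.1679]
eef_rot: [3.141, -0.0, 1.565]
force: [0.0, 0.3, 0.1]
width: 0.0879
gripper_force: 0.0
```

```bash
cat > st.py <<'E'
from m import *
import sys
# list of stopper-like heads seen by a camera: discs of ~42mm at any height
def heads(cam,f):
    o=get_obs();print('TCP',o['position'],o['eef_rot'][2],'t',o['time'])
    p,d=save(cam,f);C=cloud(cam,d,o)
    for lo,hi in ((.022,.036),(.046,.058),(.078,.09)):
        for c,a,l in blobs(p.max(-1)<255,lo,hi,C,50 if cam!='wrist' else 250):
            P=C[l];s=np.ptp(P,0)[:2]
            if .03<s.min() and s.max()<.047 and P[:,0].mean()>.2 and p[l].mean()<90: print(cam,'z%.4f'%np.median(P[:,2]),(P.max(0)+P.min(0))[:2]/2,s,a)
if __name__=='__main__':
    for a in sys.argv[1:]: heads(*a.split(':'))
E
python3 st.py wrist:w3 top:t3 side:s3
```

```text
TCP [0.5383 0.0722 0.1679] 1.5648608959655088 t 9.2
wrist z0.0847 [0.5392 0.0716] [0.0419 0.0417] 1925
TCP [0.5405 0.0724 0.1716] 1.564854421197962 t 9.25
top z0.0300 [ 0.4362 -0.05  ] [0.039  0.0392] 115
TCP [0.5404 0.0724 0.17  ] 1.5647808910809786 t 9.3
side z0.0300 [ 0.4348 -0.0523] [0.0408 0.0431] 179
side z0.0843 [0.5392 0.0704] [0.0398 0.0431] 144
```

play_rows([
  {"dx":-0.7,"dy":-0.82,"dz":0,"wx":0,"wy":0,"wz":0,"fingers":1},
  {"dx":-0.7,"dy":-0.82,"dz":0,"wx":0,"wy":0,"wz":0,"fingers":1},
  {"dx":-0.7,"dy":-0.82,"dz":0,"wx":0,"wy":0,"wz":0,"fingers":1},
  {"dx":-0.7,"dy":-0.82,"dz":0,"wx":0,"wy":0,"wz":0,"fingers":1},
  {"dx":-0.7,"dy":-0.82,"dz":0,"wx":0,"wy":0,"wz":0,"fingers":1},
  {"dx":0,"dy":0,"dz":-1,"wx":0,"wy":0,"wz":0,"fingers":1},
  {"dx":0,"dy":0,"dz":-1,"wx":0,"wy":0,"wz":0,"fingers":1},
  {"dx":0,"dy":0,"dz":-1,"wx":0,"wy":0,"wz":0,"fingers":1},
  {"dx":0,"dy":0,"dz":-1,"wx":0,"wy":0,"wz":0,"fingers":1},
  {"dx":0,"dy":0,"dz":-0.4,"wx":0,"wy":0,"wz":0,"fingers":1},
])

```text
time: 10.6
position: [0.4314, -0.0507, 0.0322]
eef_rot: [-3.138, -0.001, 1.565]
force: [-0.5, 0.1, 1.7]
width: 0.0877
gripper_force: 0.0
```

```bash
python3 - <<'E'
from m import *
o=get_obs();print(o['position'],o['time'])
p,d=save('wrist','w4');C=cloud('wrist',d,o)
m=(C[...,2]>.022)&(C[...,2]<.036)&(np.hypot(C[...,0]-.436,C[...,1]+.0503)<.035)&(p.max(-1)<100)
P=C[m];print(m.sum(),np.median(P[:,2]),P.min(0),P.max(0))
E
```

```text
[ 0.4314 -0.0507  0.0322] 10.6
3610 0.030559910115468783 [ 0.4151 -0.0719  0.022 ] [ 0.4569 -0.0298  0.033 ]
```

play_rows([
  {"dx":0.1,"dy":0,"dz":-0.5,"wx":0,"wy":0,"wz":0,"fingers":1},
  {"dx":0,"dy":0,"dz":-0.35,"wx":0,"wy":0,"wz":0,"fingers":1},
  {"dx":0,"dy":0,"dz":0,"wx":0,"wy":0,"wz":0,"fingers":1},
  {"dx":0,"dy":0,"dz":0,"wx":0,"wy":0,"wz":0,"fingers":-1},
  {"dx":0,"dy":0,"dz":0,"wx":0,"wy":0,"wz":0,"fingers":-1},
  {"dx":0,"dy":0,"dz":0,"wx":0,"wy":0,"wz":0,"fingers":-1},
  {"dx":0,"dy":0,"dz":0,"wx":0,"wy":0,"wz":0,"fingers":-1},
  {"dx":0,"dy":0,"dz":0,"wx":0,"wy":0,"wz":0,"fingers":-1},
  {"dx":0,"dy":0,"dz":0,"wx":0,"wy":0,"wz":0,"fingers":-1},
  {"dx":0,"dy":0,"dz":0,"wx":0,"wy":0,"wz":0,"fingers":-1},
], grip_force=25)

```text
time: 11.9
position: [0.4359, -0.0509, 0.0085]
eef_rot: [-3.141, -0.0, 1.565]
force: [-0.7, 0.3, 3.3]
width: 0.0424
gripper_force: 25.0
```

play_rows([
  {"dx":0,"dy":0,"dz":0.7,"wx":0,"wy":0,"wz":0,"fingers":-1},
  {"dx":0,"dy":0,"dz":1,"wx":0,"wy":0,"wz":0,"fingers":-1},
  {"dx":0,"dy":0,"dz":1,"wx":0,"wy":0,"wz":0,"fingers":-1},
  {"dx":0,"dy":0,"dz":0.9,"wx":0,"wy":0,"wz":0,"fingers":-1},
  {"dx":0.9,"dy":0.02,"dz":0,"wx":0,"wy":0,"wz":0,"fingers":-1},
  {"dx":0.9,"dy":0.02,"dz":0,"wx":0,"wy":0,"wz":0,"fingers":-1},
  {"dx":0.9,"dy":0.02,"dz":0,"wx":0,"wy":0,"wz":0,"fingers":-1},
  {"dx":0.9,"dy":0.02,"dz":0,"wx":0,"wy":0,"wz":0,"fingers":-1},
  {"dx":0,"dy":0,"dz":0,"wx":0,"wy":0,"wz":0,"fingers":-1},
  {"dx":0,"dy":0,"dz":0,"wx":0,"wy":0,"wz":0,"fingers":-1},
])

```text
time: 13.15
position: [0.5426, -0.0484, 0.1159]
eef_rot: [-3.14, -0.0, 1.565]
force: [-1.1, -0.2, -1.0]
width: 0.0424
gripper_force: 25.0
```

```bash
python3 - <<'E'
from m import *
o=get_obs();print(o['position'],o['width']);p,d=save('wrist','w5');C=cloud('wrist',d,o)
m=(C[...,2]>.125)&(C[...,2]<.15)&(abs(C[...,0]-o['position'][0])<.0205)&(abs(C[...,1]-o['position'][1])<.03)
P=C[m];P=P[abs(P[:,2]-np.median(P[:,2]))<.003];print(len(P),np.median(P[:,2]),P.min(0),P.max(0))
m=(C[...,2]>.067)&(C[...,2]<.077)&(abs(C[...,0]-.544)<.03)&(abs(C[...,1]+.04)<.025)
P=C[m];print(len(P),P.min(0),P.max(0))
E
```

```text
[ 0.5426 -0.0484  0.1159] 0.04241228525403672
3977 0.1379230324830241 [ 0.5221 -0.0586  0.1349] [ 0.5631 -0.0275  0.1408]
363 [ 0.5242 -0.051   0.067 ] [ 0.5639 -0.029   0.0745]
```

play_rows([
  {"dx":0.03,"dy":0,"dz":0,"wx":0,"wy":0,"wz":0,"fingers":-1},
  {"dx":0,"dy":0,"dz":-0.6,"wx":0,"wy":0,"wz":0,"fingers":-1},
  {"dx":0,"dy":0,"dz":-0.3,"wx":0,"wy":0,"wz":0,"fingers":-1},
  {"dx":0,"dy":0,"dz":-0.2,"wx":0,"wy":0,"wz":0,"fingers":-1},
  {"dx":0,"dy":0,"dz":-0.2,"wx":0,"wy":0,"wz":0,"fingers":-1},
  {"dx":0,"dy":0,"dz":-0.15,"wx":0,"wy":0,"wz":0,"fingers":-1},
  {"dx":0,"dy":0,"dz":-0.15,"wx":0,"wy":0,"wz":0,"fingers":-1},
  {"dx":0,"dy":0,"dz":-0.1,"wx":0,"wy":0,"wz":0,"fingers":-1},
  {"dx":0,"dy":0,"dz":-0.07,"wx":0,"wy":0,"wz":0,"fingers":-1},
  {"dx":0,"dy":0,"dz":0,"wx":0,"wy":0,"wz":0,"fingers":-1},
])

```text
time: 14.45
position: [0.5442, -0.0484, 0.063]
eef_rot: [-3.14, -0.0, 1.565]
force: [-3.8, 0.9, -1.4]
width: 0.0421
gripper_force: 25.0
```

play_rows([
  {"dx":0,"dy":0,"dz":-0.04,"wx":0,"wy":0,"wz":0,"fingers":-1},
  {"dx":0,"dy":0,"dz":-0.03,"wx":0,"wy":0,"wz":0,"fingers":-1},
  {"dx":0,"dy":0,"dz":0,"wx":0,"wy":0,"wz":0,"fingers":-1},
  {"dx":0,"dy":0,"dz":0,"wx":0,"wy":0,"wz":0,"fingers":1},
  {"dx":0,"dy":0,"dz":0,"wx":0,"wy":0,"wz":0,"fingers":1},
  {"dx":0,"dy":0,"dz":0,"wx":0,"wy":0,"wz":0,"fingers":1},
  {"dx":0,"dy":0,"dz":0.5,"wx":0,"wy":0,"wz":0,"fingers":1},
  {"dx":0,"dy":0,"dz":1,"wx":0,"wy":0,"wz":0,"fingers":1},
  {"dx":0,"dy":0,"dz":1,"wx":0,"wy":0,"wz":0,"fingers":1},
  {"dx":0,"dy":0,"dz":1,"wx":0,"wy":0,"wz":0,"fingers":1},
])

```text
time: 15.7
position: [0.5452, -0.0485, 0.1682]
eef_rot: [3.141, 0.0, 1.565]
force: [0.2, 0.5, 0.8]
width: 0.0879
gripper_force: 0.0
```

```bash
python3 st.py wrist:w6 top:t6 side:s6; python3 - <<'E'
from m import *
for f,cam in(('t6','top'),('s6','side')):
    z=np.load(f'pics/{f}.npz');d=z['d'];C=cloud(cam,d)
    for nm,lo,hi,x0,x1,y0,y1 in [('enc',.168,.182,.4,.8,.15,.6),('door',.148,.161,.35,.62,.2,.4)]:
        m=((C[...,2]>lo)&(C[...,2]<hi)&(C[...,0]>x0)&(C[...,0]<x1)&(C[...,1]>y0)&(C[...,1]<y1)).astype(np.uint8)
        n,l,s,cc=cv2.connectedComponentsWithStats(m);i=1+s[1:,4].argmax();P=C[l==i]
        b=cv2.minAreaRect(P[:,:2].astype(np.float32)*1000);print(cam,nm,len(P),cv2.boxPoints(b).round(0).tolist(),b[1:])
E
```

```text
TCP [ 0.5452 -0.0485  0.1682] 1.5647631762062186 t 15.7
wrist z0.0511 [0.5405 0.0111] [0.0346 0.035 ] 1224
wrist z0.0847 [0.5391 0.0714] [0.0424 0.0425] 2561
wrist z0.0847 [ 0.5461 -0.0489] [0.0418 0.0423] 1914
TCP [ 0.5474 -0.0487  0.172 ] 1.5648024051215037 t 15.75
top z0.0835 [0.5396 0.0732] [0.0411 0.0384] 113
TCP [ 0.5473 -0.0487  0.1703] 1.5648182057966782 t 15.8
side z0.0842 [0.5391 0.0702] [0.04   0.0419] 144
side z0.0845 [ 0.5451 -0.049 ] [0.0421 0.0424] 180
top enc 3104 [[480.0, 400.0], [604.0, 241.0], [739.0, 346.0], [614.0, 505.0]] ((170.8416290283203, 202.6593475341797), 37.982845306396484)
top door 234 [[412.0, 312.0], [593.0, 235.0], [598.0, 248.0], [417.0, 325.0]] ((13.583907127380371, 196.69761657714844), 66.99444580078125)
side enc 683 [[535.0, 365.0], [622.0, 253.0], [741.0, 346.0], [653.0, 458.0]] ((150.90756225585938, 141.62179565429688), 38.04030990600586)
side door 116 [[412.0, 310.0], [496.0, 274.0], [502.0, 288.0], [418.0, 324.0]] ((15.694540977478027, 91.61311340332031), 66.65382385253906)
```

Both stoppers are seated, with equal head tops at 84.5 mm. Now the door: close the fingers, turn the hand and approach its outer face.

play_rows([
  {"dx":-0.42,"dy":1,"dz":0,"wx":0,"wy":0,"wz":-1,"fingers":-1},
  {"dx":-0.42,"dy":1,"dz":0,"wx":0,"wy":0,"wz":-1,"fingers":-1},
  {"dx":-0.42,"dy":1,"dz":0,"wx":0,"wy":0,"wz":-1,"fingers":-1},
  {"dx":-0.42,"dy":1,"dz":0,"wx":0,"wy":0,"wz":-1,"fingers":-1},
  {"dx":-0.42,"dy":1,"dz":0,"wx":0,"wy":0,"wz":-1,"fingers":-1},
  {"dx":-0.42,"dy":1,"dz":0,"wx":0,"wy":0,"wz":-1,"fingers":-1},
  {"dx":-0.42,"dy":1,"dz":0,"wx":0,"wy":0,"wz":-1,"fingers":-1},
  {"dx":-0.42,"dy":1,"dz":0,"wx":0,"wy":0,"wz":-1,"fingers":-1},
  {"dx":-0.42,"dy":1,"dz":0,"wx":0,"wy":0,"wz":-1,"fingers":-1},
  {"dx":-0.42,"dy":1,"dz":0,"wx":0,"wy":0,"wz":-1,"fingers":-1},
], grip_force=10)

```text
time: 17.1
position: [0.4178, 0.2521, 0.1655]
eef_rot: [-3.141, 0.001, 0.762]
force: [0.4, -0.1, 0.2]
width: 0.0005
gripper_force: 0.0
```

```bash
python3 - <<'E'
from m import *
o=get_obs();print(o['position'],o['eef_rot'],o['q'])
C=cloud('top',np.load('pics/t6.npz')['d'])
P=C[240:272,122:152].reshape(-1,3);P=P[P[:,2]>.03];print('cup',P.min(0),P.max(0))
save('side','s7')
E
```

```text
[0.4178 0.2521 0.1655] [-3.1413  0.0015  0.7622] [ 0.5185  0.3071  1.9713 -0.      0.8648  1.3272]
cup [ 0.3161 -0.0341  0.0301] [0.4727 0.3962 1.5046]
```

View pics/s7.png

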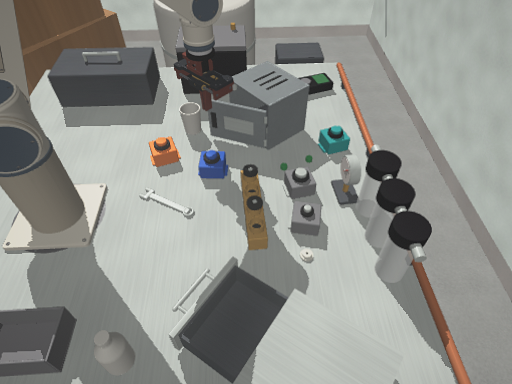

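play_rows([
  {"dx":0,"dy":0,"dz":-0.9,"wx":0,"wy":0,"wz":-0.6,"fingers":-1},
  {"dx":0,"dy":0,"dz":-0.9,"wx":0,"wy":0,"wz":-0.6,"fingers":-1},
  {"dx":0.2,"dy":0.4,"dz":0,"wx":0,"wy":0,"wz":0,"fingers":-1},
  {"dx":0.2,"dy":0.4,"dz":0,"wx":0,"wy":0,"wz":0,"fingers":-1},
  {"dx":0.2,"dy":0.4,"dz":0,"wx":0,"wy":0,"wz":0,"fingers":-1},
  {"dx":0.12,"dy":0.27,"dz":0,"wx":0,"wy":0,"wz":0,"fingers":-1},
  {"dx":0.12,"dy":0.27,"dz":0,"wx":0,"wy":0,"wz":0,"fingers":-1},
  {"dx":0.13,"dy":0.24,"dz":0,"wx":0,"wy":0,"wz":0,"fingers":-1},
  {"dx":0.13,"dy":0.24,"dz":0,"wx":0,"wy":0,"wz":0,"fingers":-1},
  {"dx":0,"dy":0,"dz":0,"wx":0,"wy":0,"wz":0,"fingers":-1},
])

```text
time: 18.4
position: [0.4523, 0.3187, 0.1123]
eef_rot: [-3.142, -0.0, 0.669]
force: [0.3, -0.6, 0.5]
width: 0.0005
gripper_force: 0.0
```

```bash
cat > door.py <<'E'
from m import *
import sys
o=get_obs();print(o['position'],o['eef_rot'],o['force'],o['time'])
for cam in('top','side'):
    p,d=save(cam,sys.argv[1]+cam);C=cloud(cam,d)
    m=((C[...,2]>.146)&(C[...,2]<.161)&(C[...,0]>.35)&(C[...,0]<.62)&(C[...,1]>.2)&(C[...,1]<.43)).astype(np.uint8)
    n,l,s,cc=cv2.connectedComponentsWithStats(m)
    for i in range(1,n):
        if s[i,4]>20:
            P=C[l==i];b=cv2.minAreaRect(P[:,:2].astype(np.float32)*1000);print(cam,len(P),cv2.boxPoints(b).round(0).tolist(),np.round(b[1:][0]),b[2])
E
python3 door.py d1
```

```text
[0.4523 0.3187 0.1123] [-3.1415 -0.0005  0.6691] [ 0.33   -0.6199  0.4852] 18.4
top 98 [[531.0, 280.0], [593.0, 235.0], [601.0, 245.0], [539.0, 290.0]] [13. 76.] 53.956504821777344
side 33 [[436.0, 306.0], [464.0, 300.0], [467.0, 314.0], [439.0, 320.0]] [15. 29.] 78.71898651123047
side 171 [[490.0, 307.0], [591.0, 234.0], [599.0, 245.0], [499.0, 319.0]] [ 14. 124.] 53.853111267089844
side 22 [[600.0, 247.0], [603.0, 241.0], [621.0, 251.0], [618.0, 256.0]] [20.  6.] 27.751419067382812
```

play_rows([
  {"dx":0.14,"dy":0.24,"dz":0,"wx":0,"wy":0,"wz":0,"fingers":-1},
  {"dx":0.14,"dy":0.23,"dz":0,"wx":0,"wy":0,"wz":0,"fingers":-1},
  {"dx":0.15,"dy":0.22,"dz":0,"wx":0,"wy":0,"wz":0,"fingers":-1},
  {"dx":0.16,"dy":0.2,"dz":0,"wx":0,"wy":0,"wz":0,"fingers":-1},
  {"dx":0.17,"dy":0.2,"dz":0,"wx":0,"wy":0,"wz":0,"fingers":-1},
  {"dx":0.17,"dy":0.19,"dz":0,"wx":0,"wy":0,"wz":0,"fingers":-1},
  {"dx":0,"dy":0,"dz":0,"wx":0,"wy":0,"wz":0,"fingers":-1},
  {"dx":0,"dy":0,"dz":0,"wx":0,"wy":0,"wz":0,"fingers":-1},
  {"dx":0,"dy":0,"dz":0,"wx":0,"wy":0,"wz":0,"fingers":-1},
  {"dx":0,"dy":0,"dz":0,"wx":0,"wy":0,"wz":0,"fingers":-1},
])

```text
time: 19.75
position: [0.4798, 0.3566, 0.1124]
eef_rot: [-3.142, -0.0, 0.669]
force: [0.1, 0.2, -0.6]
width: 0.0005
gripper_force: 0.0
```

```bash
python3 door.py d2
```

```text
[0.4798 0.3566 0.1124] [-3.1415 -0.0002  0.6688] [ 0.0591  0.2378 -0.631 ] 19.75
top 107 [[533.0, 296.0], [598.0, 233.0], [613.0, 249.0], [548.0, 312.0]] [22. 90.] 45.823150634765625
top 32 [[504.0, 352.0], [518.0, 332.0], [529.0, 339.0], [514.0, 360.0]] [13. 25.] 34.656532287597656
side 39 [[466.0, 361.0], [468.0, 337.0], [501.0, 341.0], [498.0, 365.0]] [32. 24.] 6.521667003631592
side 191 [[495.0, 328.0], [598.0, 231.0], [620.0, 254.0], [516.0, 351.0]] [ 32. 142.] 47.03878402709961
```

play_rows([
  {"dx":0.07,"dy":0.05,"dz":0,"wx":0,"wy":0,"wz":0,"fingers":-1},
  {"dx":0.07,"dy":0.05,"dz":0,"wx":0,"wy":0,"wz":0,"fingers":-1},
  {"dx":0,"dy":0,"dz":0,"wx":0,"wy":0,"wz":0,"fingers":-1},
  {"dx":0,"dy":0,"dz":0,"wx":0,"wy":0,"wz":0,"fingers":-1},
  {"dx":0,"dy":0,"dz":0,"wx":0,"wy":0,"wz":0,"fingers":-1},
  {"dx":0,"dy":0,"dz":0,"wx":0,"wy":0,"wz":0,"fingers":-1},
  {"dx":0,"dy":0,"dz":0,"wx":0,"wy":0,"wz":0,"fingers":-1},
  {"dx":0,"dy":0,"dz":0,"wx":0,"wy":0,"wz":0,"fingers":-1},
  {"dx":0,"dy":0,"dz":0,"wx":0,"wy":0,"wz":0,"fingers":-1},
  {"dx":0,"dy":0,"dz":0,"wx":0,"wy":0,"wz":0,"fingers":-1},
])

```text
time: 21.1
position: [0.4831, 0.3589, 0.1121]
eef_rot: [-3.141, 0.003, 0.669]
force: [-4.2, -3.2, 4.2]
width: 0.0003
gripper_force: 2.6
```

play_rows([
  {"dx":0.05,"dy":0.04,"dz":0,"wx":0,"wy":0,"wz":0,"fingers":-1},
  {"dx":0,"dy":0,"dz":0,"wx":0,"wy":0,"wz":0,"fingers":-1},
  {"dx":0,"dy":0,"dz":0,"wx":0,"wy":0,"wz":0,"fingers":-1},
  {"dx":0,"dy":0,"dz":0,"wx":0,"wy":0,"wz":0,"fingers":-1},
  {"dx":0,"dy":0,"dz":0,"wx":0,"wy":0,"wz":0,"fingers":-1},
  {"dx":0,"dy":0,"dz":0,"wx":0,"wy":0,"wz":0,"fingers":-1},
  {"dx":0,"dy":0,"dz":0,"wx":0,"wy":0,"wz":0,"fingers":-1},
  {"dx":0,"dy":0,"dz":0,"wx":0,"wy":0,"wz":0,"fingers":-1},
  {"dx":0,"dy":0,"dz":0,"wx":0,"wy":0,"wz":0,"fingers":-1},
  {"dx":0,"dy":0,"dz":0,"wx":0,"wy":0,"wz":0,"fingers":-1},
])

```text
time: 22.35
position: [0.483, 0.3589, 0.1121]
eef_rot: [-3.141, 0.006, 0.669]
force: [-9.7, -8.9, 8.9]
width: 0.0003
gripper_force: 6.1
```

```bash
python3 door.py d3;python3 - <<'E'
from m import *
C=cloud('side',np.load('pics/d3side.npz')['d'])
# outer-face points of the door: plane fit
u=np.array([-.614,.789]);n=np.array([-.789,-.614]);H=np.array([.593,.236])
q=(C[...,:2]-H);s=q@u;w=q@n
m=(s>.0)&(s<.19)&(C[...,2]>.03)&(C[...,2]<.145)&(abs(w)<.03)
A=np.polyfit(s[m],w[m],1);r=w[m]-np.polyval(A,s[m]);k=abs(r)<.004
A=np.polyfit(s[m][k],w[m][k],1);print('tilt rad',A,m.sum(),k.sum())
E
```

```text
[0.483  0.3589 0.1121] [-3.1413  0.0064  0.6686] [-9.7225 -8.91    8.8842] 22.35
top 108 [[536.0, 298.0], [596.0, 233.0], [610.0, 246.0], [550.0, 311.0]] [19. 89.] 42.882965087890625
top 30 [[505.0, 352.0], [519.0, 333.0], [529.0, 341.0], [515.0, 359.0]] [13. 23.] 36.841426849365234
side 40 [[469.0, 360.0], [472.0, 340.0], [504.0, 345.0], [501.0, 365.0]] [32. 21.] 8.892641067504883
side 189 [[498.0, 324.0], [597.0, 230.0], [621.0, 254.0], [521.0, 349.0]] [ 34. 137.] 46.39436721801758
tilt rad [ 0.011  -0.0017] 1132 827
```

play_rows([
  {"dx":-0.5,"dy":-0.4,"dz":0,"wx":0,"wy":0,"wz":0,"fingers":-1},
  {"dx":-0.5,"dy":-0.4,"dz":0,"wx":0,"wy":0,"wz":0,"fingers":-1},
  {"dx":-0.5,"dy":-0.4,"dz":0,"wx":0,"wy":0,"wz":0,"fingers":-1},
  {"dx":0,"dy":0,"dz":1,"wx":0,"wy":0,"wz":0,"fingers":-1},
  {"dx":0,"dy":0,"dz":1,"wx":0,"wy":0,"wz":0,"fingers":-1},
  {"dx":0,"dy":0,"dz":0.7,"wx":0,"wy":0,"wz":1,"fingers":-1},
  {"dx":0.3,"dy":-1,"dz":0,"wx":0,"wy":0,"wz":1,"fingers":-1},
  {"dx":0.3,"dy":-1,"dz":0,"wx":0,"wy":0,"wz":1,"fingers":-1},
  {"dx":0.5,"dy":-1,"dz":0,"wx":0,"wy":0,"wz":1,"fingers":-1},
  {"dx":1,"dy":-1,"dz":0,"wx":0,"wy":0,"wz":1,"fingers":-1},
])

```text
time: 23.7
position: [0.5037, 0.204, 0.1935]
eef_rot: [3.141, -0.0, 1.072]
force: [-0.4, -0.1, -0.3]
width: 0.0002
gripper_force: 0.0
```

```bash
python3 door.py d4;python3 st.py side:s8;python3 - <<'E'
from m import *
C=cloud('side',np.load('pics/d4side.npz')['d'])
u=np.array([-.614,.789]);n=np.array([-.789,-.614]);H=np.array([.593,.236])
q=(C[...,:2]-H);s=q@u;w=q@n
m=(s>.0)&(s<.19)&(C[...,2]>.03)&(C[...,2]<.145)&(abs(w)<.03)
A=np.polyfit(s[m],w[m],1);r=w[m]-np.polyval(A,s[m]);k=abs(r)<.004
A=np.polyfit(s[m][k],w[m][k],1);print('tilt rad',A,m.sum(),k.sum())
E
```

```text
[0.5037 0.204  0.1935] [ 3.1414 -0.0004  1.0722] [-0.3583 -0.0968 -0.2642] 23.7
side 174 [[503.0, 317.0], [598.0, 230.0], [621.0, 256.0], [526.0, 343.0]] [ 34. 129.] 47.36166763305664
TCP [0.5062 0.2029 0.1937] 1.0672917368515518 t 23.8
side z0.0843 [0.5379 0.0682] [0.0424 0.0451] 146
side z0.0844 [ 0.5451 -0.0485] [0.042  0.0444] 180
tilt rad [ 0.0029 -0.0012] 978 838
```

View pics/d4side.png

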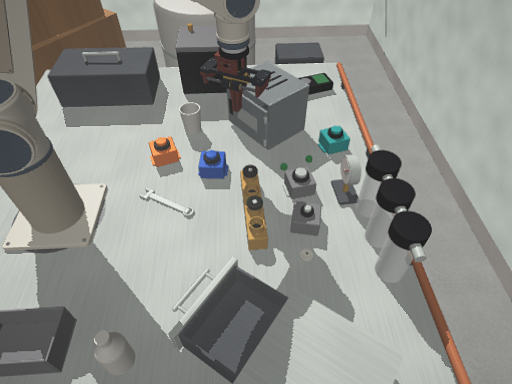

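The door is flush against the enclosure and both stoppers are in their necks, at (250,171) and (254,203). Next is the large test button.

play_rows([
  {"dx":0.83,"dy":-0.65,"dz":0,"wx":0,"wy":0,"wz":0.9,"fingers":-1},
  {"dx":0.83,"dy":-0.65,"dz":0,"wx":0,"wy":0,"wz":0.9,"fingers":-1},
  {"dx":0.83,"dy":-0.65,"dz":0,"wx":0,"wy":0,"wz":0.9,"fingers":-1},
  {"dx":0.83,"dy":-0.65,"dz":0,"wx":0,"wy":0,"wz":0.9,"fingers":-1},
  {"dx":0.83,"dy":-0.65,"dz":0,"wx":0,"wy":0,"wz":0.9,"fingers":-1},
  {"dx":0.83,"dy":-0.65,"dz":0,"wx":0,"wy":0,"wz":0.9,"fingers":-1},
  {"dx":0.83,"dy":-0.65,"dz":0,"wx":0,"wy":0,"wz":0.9,"fingers":-1},
  {"dx":0,"dy":0,"dz":-1,"wx":0,"wy":0,"wz":0,"fingers":-1},
  {"dx":0,"dy":0,"dz":-1,"wx":0,"wy":0,"wz":0,"fingers":-1},
  {"dx":0,"dy":0,"dz":-1,"wx":0,"wy":0,"wz":0,"fingers":-1},
])

```text
time: 25.1
position: [0.6774, 0.0694, 0.1022]
eef_rot: [-3.141, -0.0, 1.573]
force: [-0.9, -0.3, -0.6]
width: 0.0005
gripper_force: 0.0
```

play_rows([
  {"dx":0.07,"dy":-0.09,"dz":-0.5,"wx":0,"wy":0,"wz":0,"fingers":-1},
  {"dx":0,"dy":0,"dz":-0.25,"wx":0,"wy":0,"wz":0,"fingers":-1},
  {"dx":0,"dy":0,"dz":-0.15,"wx":0,"wy":0,"wz":0,"fingers":-1},
  {"dx":0,"dy":0,"dz":-0.1,"wx":0,"wy":0,"wz":0,"fingers":-1},
  {"dx":0,"dy":0,"dz":-0.1,"wx":0,"wy":0,"wz":0,"fingers":-1},
  {"dx":0,"dy":0,"dz":-0.1,"wx":0,"wy":0,"wz":0,"fingers":-1},
  {"dx":0,"dy":0,"dz":0,"wx":0,"wy":0,"wz":0,"fingers":-1},
  {"dx":0,"dy":0,"dz":0,"wx":0,"wy":0,"wz":0,"fingers":-1},
  {"dx":0,"dy":0,"dz":0,"wx":0,"wy":0,"wz":0,"fingers":-1},
  {"dx":0,"dy":0,"dz":0,"wx":0,"wy":0,"wz":0,"fingers":-1},
])

```text
time: 26.35
position: [0.6804, 0.0656, 0.0676]
eef_rot: [3.14, -0.0, 1.573]
force: [1.0, 0.6, 4.1]
width: 0.0001
gripper_force: 2.0
```

play_rows([
  {"dx":0,"dy":0,"dz":-0.06,"wx":0,"wy":0,"wz":0,"fingers":-1},
  {"dx":0,"dy":0,"dz":-0.06,"wx":0,"wy":0,"wz":0,"fingers":-1},
  {"dx":0,"dy":0,"dz":0,"wx":0,"wy":0,"wz":0,"fingers":-1},
  {"dx":0,"dy":0,"dz":0,"wx":0,"wy":0,"wz":0,"fingers":-1},
  {"dx":0,"dy":0,"dz":0,"wx":0,"wy":0,"wz":0,"fingers":-1},
  {"dx":0,"dy":0,"dz":0,"wx":0,"wy":0,"wz":0,"fingers":-1},
  {"dx":0,"dy":0,"dz":0,"wx":0,"wy":0,"wz":0,"fingers":-1},
  {"dx":0,"dy":0,"dz":0,"wx":0,"wy":0,"wz":0,"fingers":-1},
  {"dx":0,"dy":0,"dz":0,"wx":0,"wy":0,"wz":0,"fingers":-1},
  {"dx":0,"dy":0,"dz":0,"wx":0,"wy":0,"wz":0,"fingers":-1},
])

```text
time: 27.6
position: [0.6805, 0.0656, 0.0661]
eef_rot: [3.14, -0.0, 1.573]
force: [-3.6, -0.3, 20.7]
width: 0.0004
gripper_force: 10.2
```

play_rows([
  {"dx":0,"dy":0,"dz":0,"wx":0,"wy":0,"wz":0,"fingers":-1},
  {"dx":0,"dy":0,"dz":0,"wx":0,"wy":0,"wz":0,"fingers":-1},
  {"dx":0,"dy":0,"dz":0,"wx":0,"wy":0,"wz":0,"fingers":-1},
  {"dx":0,"dy":0,"dz":0,"wx":0,"wy":0,"wz":0,"fingers":-1},
  {"dx":0,"dy":0,"dz":0,"wx":0,"wy":0,"wz":0,"fingers":-1},
  {"dx":0,"dy":0,"dz":0,"wx":0,"wy":0,"wz":0,"fingers":-1},
  {"dx":0,"dy":0,"dz":0,"wx":0,"wy":0,"wz":0,"fingers":-1},
  {"dx":0,"dy":0,"dz":0,"wx":0,"wy":0,"wz":0,"fingers":-1},
  {"dx":0,"dy":0,"dz":0,"wx":0,"wy":0,"wz":0,"fingers":-1},
  {"dx":0,"dy":0,"dz":0,"wx":0,"wy":0,"wz":0,"fingers":-1},
])

```text
time: 28.85
position: [0.6805, 0.0656, 0.0661]
eef_rot: [3.14, -0.0, 1.573]
force: [-4.8, 0.7, 20.7]
width: 0.0005
gripper_force: 10.2
```

play_rows([
  {"dx":0,"dy":0,"dz":0,"wx":0,"wy":0,"wz":0,"fingers":-1},
  {"dx":0,"dy":0,"dz":0,"wx":0,"wy":0,"wz":0,"fingers":-1},
  {"dx":0,"dy":0,"dz":0,"wx":0,"wy":0,"wz":0,"fingers":-1},
  {"dx":0,"dy":0,"dz":0,"wx":0,"wy":0,"wz":0,"fingers":-1},
  {"dx":0,"dy":0,"dz":0,"wx":0,"wy":0,"wz":0,"fingers":-1},
  {"dx":0,"dy":0,"dz":0,"wx":0,"wy":0,"wz":0,"fingers":-1},
  {"dx":0,"dy":0,"dz":0,"wx":0,"wy":0,"wz":0,"fingers":-1},
  {"dx":0,"dy":0,"dz":0,"wx":0,"wy":0,"wz":0,"fingers":-1},
  {"dx":0,"dy":0,"dz":0,"wx":0,"wy":0,"wz":0,"fingers":-1},
  {"dx":0,"dy":0,"dz":0,"wx":0,"wy":0,"wz":0,"fingers":-1},
])

```text
time: 30.1
position: [0.6805, 0.0656, 0.066]
eef_rot: [3.14, -0.0, 1.573]
force: [-3.9, 0.3, 20.3]
width: 0.0004
gripper_force: 10.2
```

play_rows([
  {"dx":0,"dy":0,"dz":0,"wx":0,"wy":0,"wz":0,"fingers":-1},
  {"dx":0,"dy":0,"dz":0,"wx":0,"wy":0,"wz":0,"fingers":-1},
  {"dx":0,"dy":0,"dz":0,"wx":0,"wy":0,"wz":0,"fingers":-1},
  {"dx":0,"dy":0,"dz":0,"wx":0,"wy":0,"wz":0,"fingers":-1},
  {"dx":0,"dy":0,"dz":0,"wx":0,"wy":0,"wz":0,"fingers":-1},
  {"dx":0,"dy":0,"dz":0,"wx":0,"wy":0,"wz":0,"fingers":-1},
  {"dx":0,"dy":0,"dz":0.3,"wx":0,"wy":0,"wz":0,"fingers":-1},
  {"dx":0,"dy":0,"dz":0.5,"wx":0,"wy":0,"wz":0,"fingers":-1},
  {"dx":0,"dy":0,"dz":0.5,"wx":0,"wy":0,"wz":0,"fingers":-1},
  {"dx":0,"dy":0,"dz":0.5,"wx":0,"wy":0,"wz":0,"fingers":-1},
])

```text
time: 31.35
position: [0.6797, 0.0655, 0.1184]
eef_rot: [-3.141, 0.0, 1.573]
force: [0.2, -0.3, 0.7]
width: 0.0005
gripper_force: 0.0
```

play_rows([
  {"dx":0,"dy":-0.87,"dz":0,"wx":0,"wy":0,"wz":0,"fingers":-1},
  {"dx":0,"dy":-0.87,"dz":0,"wx":0,"wy":0,"wz":0,"fingers":-1},
  {"dx":0,"dy":-0.87,"dz":0,"wx":0,"wy":0,"wz":0,"fingers":-1},
  {"dx":0,"dy":-0.87,"dz":0,"wx":0,"wy":0,"wz":0,"fingers":-1},
  {"dx":0,"dy":-0.87,"dz":0,"wx":0,"wy":0,"wz":0,"fingers":-1},
  {"dx":0,"dy":0,"dz":0,"wx":0,"wy":0,"wz":0,"fingers":-1},
  {"dx":0,"dy":0,"dz":-0.5,"wx":0,"wy":0,"wz":0,"fingers":-1},
  {"dx":0,"dy":0,"dz":-0.5,"wx":0,"wy":0,"wz":0,"fingers":-1},
  {"dx":0,"dy":0,"dz":-0.2,"wx":0,"wy":0,"wz":0,"fingers":-1},
  {"dx":0,"dy":0,"dz":0,"wx":0,"wy":0,"wz":0,"fingers":-1},
])

```text
time: 32.6
position: [0.6793, -0.0644, 0.0805]
eef_rot: [-3.14, -0.0, 1.574]
force: [0.3, -0.2, 0.2]
width: 0.0006
gripper_force: 0.0
```

```bash
python3 st.py side:s9 top:t9; python3 -c "
from m import *
C=cloud('top',np.load('pics/t9.npz')['d'])
m=(abs(C[...,2]-.072)<.005)&(np.hypot(C[...,0]-.681,C[...,1]-.066)<.025);print('test btn',np.median(C[m][:,2]),m.sum())"
```

```text
TCP [ 0.6793 -0.0644  0.0805] 1.5735046906990457 t 32.6
side z0.0228 [ 0.4676 -0.4131] [0.0409 0.0336] 95
side z0.0844 [0.5379 0.069 ] [0.0425 0.0439] 145
side z0.0844 [ 0.545  -0.0494] [0.0421 0.0436] 183
TCP [ 0.6798 -0.0645  0.0812] 1.573289287145816 t 32.65
top z0.0838 [0.538  0.0698] [0.038  0.0382] 110
test btn 0.0722123187828071 60
```

play_rows([
  {"dx":0.02,"dy":0,"dz":-0.15,"wx":0,"wy":0,"wz":0,"fingers":-1},
  {"dx":0,"dy":0,"dz":-0.1,"wx":0,"wy":0,"wz":0,"fingers":-1},
  {"dx":0,"dy":0,"dz":-0.1,"wx":0,"wy":0,"wz":0,"fingers":-1},
  {"dx":0,"dy":0,"dz":-0.1,"wx":0,"wy":0,"wz":0,"fingers":-1},
  {"dx":0,"dy":0,"dz":-0.1,"wx":0,"wy":0,"wz":0,"fingers":-1},
  {"dx":0,"dy":0,"dz":0,"wx":0,"wy":0,"wz":0,"fingers":-1},
  {"dx":0,"dy":0,"dz":0,"wx":0,"wy":0,"wz":0,"fingers":-1},
  {"dx":0,"dy":0,"dz":0,"wx":0,"wy":0,"wz":0,"fingers":-1},
  {"dx":0,"dy":0,"dz":0,"wx":0,"wy":0,"wz":0,"fingers":-1},
  {"dx":0,"dy":0,"dz":0,"wx":0,"wy":0,"wz":0,"fingers":-1},
])

```text
time: 33.95
position: [0.6807, -0.0651, 0.0663]
eef_rot: [3.141, 0.0, 1.573]
force: [-3.5, -0.0, 9.3]
width: 0.0009
gripper_force: 5.0
```

play_rows([
  {"dx":0,"dy":0,"dz":-0.04,"wx":0,"wy":0,"wz":0,"fingers":-1},
  {"dx":0,"dy":0,"dz":0,"wx":0,"wy":0,"wz":0,"fingers":-1},
  {"dx":0,"dy":0,"dz":0,"wx":0,"wy":0,"wz":0,"fingers":-1},
  {"dx":0,"dy":0,"dz":0,"wx":0,"wy":0,"wz":0,"fingers":-1},
  {"dx":0,"dy":0,"dz":0,"wx":0,"wy":0,"wz":0,"fingers":-1},
  {"dx":0,"dy":0,"dz":0,"wx":0,"wy":0,"wz":0,"fingers":-1},
  {"dx":0,"dy":0,"dz":0,"wx":0,"wy":0,"wz":0,"fingers":-1},
  {"dx":0,"dy":0,"dz":0,"wx":0,"wy":0,"wz":0,"fingers":-1},
  {"dx":0,"dy":0,"dz":0,"wx":0,"wy":0,"wz":0,"fingers":-1},
  {"dx":0,"dy":0,"dz":0,"wx":0,"wy":0,"wz":0,"fingers":-1},
])

```text
time: 35.2
position: [0.6807, -0.065, 0.0661]
eef_rot: [3.141, 0.0, 1.573]
force: [-6.3, 1.5, 18.0]
width: 0.0005
gripper_force: 8.7
```

play_rows([
  {"dx":0,"dy":0,"dz":0,"wx":0,"wy":0,"wz":0,"fingers":-1},
  {"dx":0,"dy":0,"dz":0,"wx":0,"wy":0,"wz":0,"fingers":-1},
  {"dx":0,"dy":0,"dz":0,"wx":0,"wy":0,"wz":0,"fingers":-1},
  {"dx":0,"dy":0,"dz":0,"wx":0,"wy":0,"wz":0,"fingers":-1},
  {"dx":0,"dy":0,"dz":0,"wx":0,"wy":0,"wz":0,"fingers":-1},
  {"dx":0,"dy":0,"dz":0,"wx":0,"wy":0,"wz":0,"fingers":-1},
  {"dx":0,"dy":0,"dz":0,"wx":0,"wy":0,"wz":0,"fingers":-1},
  {"dx":0,"dy":0,"dz":0,"wx":0,"wy":0,"wz":0,"fingers":-1},
  {"dx":0,"dy":0,"dz":0,"wx":0,"wy":0,"wz":0,"fingers":-1},
  {"dx":0,"dy":0,"dz":0,"wx":0,"wy":0,"wz":0,"fingers":-1},
])

```text
time: 36.45
position: [0.6807, -0.065, 0.0661]
eef_rot: [3.141, 0.0, 1.573]
force: [-7.3, 0.6, 17.5]
width: 0.0007
gripper_force: 8.7
```

play_rows([
  {"dx":0,"dy":0,"dz":0,"wx":0,"wy":0,"wz":0,"fingers":-1},
  {"dx":0,"dy":0,"dz":0,"wx":0,"wy":0,"wz":0,"fingers":-1},
  {"dx":0,"dy":0,"dz":0,"wx":0,"wy":0,"wz":0,"fingers":-1},
  {"dx":0,"dy":0,"dz":0,"wx":0,"wy":0,"wz":0,"fingers":-1},
  {"dx":0,"dy":0,"dz":0,"wx":0,"wy":0,"wz":0,"fingers":-1},
  {"dx":0,"dy":0,"dz":0,"wx":0,"wy":0,"wz":0,"fingers":-1},
  {"dx":0,"dy":0,"dz":0,"wx":0,"wy":0,"wz":0,"fingers":-1},
  {"dx":0,"dy":0,"dz":0,"wx":0,"wy":0,"wz":0,"fingers":-1},
  {"dx":0,"dy":0,"dz":0.3,"wx":0,"wy":0,"wz":0,"fingers":-1},
  {"dx":0,"dy":0,"dz":1,"wx":0,"wy":0,"wz":0,"fingers":-1},
])

```text
time: 37.7
position: [0.6791, -0.0648, 0.1016]
eef_rot: [-3.138, -0.0, 1.573]
force: [-0.2, 0.1, -0.2]
width: 0.0003
gripper_force: 0.0
```

play_rows([
  {"dx":0,"dy":0,"dz":1,"wx":0,"wy":0,"wz":0,"fingers":-1},
  {"dx":0,"dy":0,"dz":1,"wx":0,"wy":0,"wz":0,"fingers":1},
  {"dx":-0.5,"dy":0,"dz":0.5,"wx":0,"wy":0,"wz":0,"fingers":1},
  {"dx":-1,"dy":0,"dz":0,"wx":0,"wy":0,"wz":0,"fingers":1},
  {"dx":-1,"dy":0.2,"dz":0,"wx":0,"wy":0,"wz":0,"fingers":1},
  {"dx":-1,"dy":0.2,"dz":0,"wx":0,"wy":0,"wz":0,"fingers":1},
  {"dx":-1,"dy":0.1,"dz":0,"wx":0,"wy":0,"wz":0,"fingers":1},
  {"dx":0,"dy":0,"dz":0,"wx":0,"wy":0,"wz":0,"fingers":1},
  {"dx":0,"dy":0,"dz":0,"wx":0,"wy":0,"wz":0,"fingers":1},
  {"dx":0,"dy":0,"dz":0,"wx":0,"wy":0,"wz":0,"fingers":1},
])

```text
time: 38.95
position: [0.5468, -0.0501, 0.1781]
eef_rot: [3.141, 0.0, 1.573]
force: [-0.4, -0.9, 0.7]
width: 0.0863
gripper_force: 0.0
```

```bash
python3 st.py wrist:w10 top:t10 side:s10; python3 - <<'E'
from m import *
C=cloud('top',np.load('pics/t10.npz')['d'])
m=((C[...,2]>.07)&(C[...,2]<.096)&(C[...,0]>.3)&(C[...,0]<.68)&(C[...,1]>-.55)&(C[...,1]<-.19)).astype(np.uint8)
P=C[m>0];print(len(P));b=cv2.minAreaRect(P[:,:2].astype(np.float32)*1000);print(b,cv2.boxPoints(b).round())
m=((abs(C[...,2]-.023)<.006)&(C[...,0]>.38)&(C[...,0]<.62)&(C[...,1]>-.5)&(C[...,1]<-.25)).astype(np.uint8)
n,l,s,cc=cv2.connectedComponentsWithStats(m);i=1+s[1:,4].argmax();P=C[l==i]
b=cv2.minAreaRect(P[:,:2].astype(np.float32)*1000);print('floor',b,cv2.boxPoints(b).round(),P[:,2].mean())
m=((abs(C[...,2]-.1)<.006)&(C[...,0]>.38)&(C[...,0]<.82)&(C[...,1]>-.7)&(C[...,1]<-.25)).astype(np.uint8)
n,l,s,cc=cv2.connectedComponentsWithStats(m);i=1+s[1:,4].argmax();P=C[l==i]
b=cv2.minAreaRect(P[:,:2].astype(np.float32)*1000);print('cab',b,cv2.boxPoints(b).round())
E
```

```text
TCP [ 0.5468 -0.0501  0.1781] 1.5727532599367064 t 38.95
wrist z0.0511 [0.5408 0.0108] [0.0349 0.0347] 1142
wrist z0.0847 [0.5386 0.0689] [0.0426 0.0428] 2379
wrist z0.0847 [ 0.5459 -0.0491] [0.0416 0.0431] 1793
TCP [ 0.5466 -0.0501  0.1779] 1.5727763158969987 t 39.0
top z0.0843 [0.538  0.0696] [0.0382 0.038 ] 116
TCP [ 0.5463 -0.0501  0.1779] 1.572735490592584 t 39.05
side z0.0229 [ 0.4606 -0.3439] [0.0307 0.034 ] 60
side z0.0844 [0.5378 0.0693] [0.0423 0.0436] 142
side z0.0842 [ 0.545  -0.0488] [0.0421 0.0442] 185
834
((545.7327270507812, -390.22674560546875), (221.87069702148438, 385.94464111328125), 52.50309753417969) [[ 325. -361.]
 [ 631. -596.]
 [ 766. -420.]
 [ 460. -185.]]
floor ((501.0945739746094, -362.3382873535156), (176.1878662109375, 149.92373657226562), 52.92005920410156) [[ 388. -387.]
 [ 508. -478.]
 [ 614. -337.]
 [ 494. -247.]] 0.022345312289742597
cab ((645.8362426757812, -466.5190124511719), (222.15985107421875, 237.02906799316406), 52.842864990234375) [[ 484. -483.]
 [ 673. -627.]
 [ 807. -450.]
 [ 618. -306.]]
```

play_rows([
  {"dx":0,"dy":0.03,"dz":-1,"wx":0,"wy":0,"wz":0,"fingers":1},
  {"dx":0,"dy":0,"dz":-1,"wx":0,"wy":0,"wz":0,"fingers":1},
  {"dx":0,"dy":0,"dz":-1,"wx":0,"wy":0,"wz":0,"fingers":1},
  {"dx":0,"dy":0,"dz":-0.5,"wx":0,"wy":0,"wz":0,"fingers":1},
  {"dx":0,"dy":0,"dz":-0.3,"wx":0,"wy":0,"wz":0,"fingers":1},
  {"dx":0,"dy":0,"dz":0,"wx":0,"wy":0,"wz":0,"fingers":1},
  {"dx":0,"dy":0,"dz":0,"wx":0,"wy":0,"wz":0,"fingers":-1},
  {"dx":0,"dy":0,"dz":0,"wx":0,"wy":0,"wz":0,"fingers":-1},
  {"dx":0,"dy":0,"dz":0,"wx":0,"wy":0,"wz":0,"fingers":-1},
  {"dx":0,"dy":0,"dz":0,"wx":0,"wy":0,"wz":0,"fingers":-1},
], grip_force=30)

```text
time: 40.35
position: [0.5456, -0.0491, 0.0642]
eef_rot: [3.141, 0.0, 1.573]
force: [0.6, 0.3, 0.2]
width: 0.0509
gripper_force: 0.0
```

play_rows([
  {"dx":0,"dy":0,"dz":-0.1,"wx":0,"wy":0,"wz":0,"fingers":0.1},
  {"dx":0,"dy":0,"dz":0,"wx":0,"wy":0,"wz":0,"fingers":-1},
  {"dx":0,"dy":0,"dz":0,"wx":0,"wy":0,"wz":0,"fingers":-1},
  {"dx":0,"dy":0,"dz":0,"wx":0,"wy":0,"wz":0,"fingers":-1},
  {"dx":0,"dy":0,"dz":0,"wx":0,"wy":0,"wz":0,"fingers":-1},
  {"dx":0,"dy":0,"dz":0.2,"wx":0,"wy":0,"wz":0,"fingers":-1},
  {"dx":0,"dy":0,"dz":0.5,"wx":0,"wy":0,"wz":0,"fingers":-1},
  {"dx":0,"dy":0,"dz":1,"wx":0,"wy":0,"wz":0,"fingers":-1},
  {"dx":0,"dy":0,"dz":1,"wx":0,"wy":0,"wz":0,"fingers":-1},
  {"dx":0,"dy":0,"dz":1,"wx":0,"wy":0,"wz":0,"fingers":-1},
])

```text
time: 41.6
position: [0.5472, -0.0492, 0.1748]
eef_rot: [3.137, 0.0, 1.573]
force: [0.3, 0.8, -0.9]
width: 0.042
gripper_force: 30.0
```

play_rows([
  {"dx":-0.225,"dy":-0.936,"dz":0.2,"wx":0,"wy":0,"wz":-0.68,"fingers":-1},
  {"dx":-0.225,"dy":-0.936,"dz":0,"wx":0,"wy":0,"wz":-0.68,"fingers":-1},
  {"dx":-0.225,"dy":-0.936,"dz":0,"wx":0,"wy":0,"wz":-0.68,"fingers":-1},
  {"dx":-0.225,"dy":-0.936,"dz":0,"wx":0,"wy":0,"wz":-0.68,"fingers":-1},
  {"dx":-0.225,"dy":-0.936,"dz":0,"wx":0,"wy":0,"wz":-0.68,"fingers":-1},
  {"dx":-0.225,"dy":-0.936,"dz":0,"wx":0,"wy":0,"wz":-0.68,"fingers":-1},
  {"dx":-0.225,"dy":-0.936,"dz":0,"wx":0,"wy":0,"wz":-0.68,"fingers":-1},
  {"dx":-0.225,"dy":-0.936,"dz":0,"wx":0,"wy":0,"wz":-0.68,"fingers":-1},
  {"dx":-0.225,"dy":-0.936,"dz":0,"wx":0,"wy":0,"wz":-0.68,"fingers":-1},
  {"dx":-0.225,"dy":-0.936,"dz":0,"wx":0,"wy":0,"wz":-0.68,"fingers":-1},
])

```text
time: 42.85
position: [0.4791, -0.3317, 0.18]
eef_rot: [3.137, 0.0, 1.027]
force: [-0.3, -0.5, -1.2]
width: 0.0423
gripper_force: 30.0
```

play_rows([
  {"dx":-0.225,"dy":-0.936,"dz":0,"wx":0,"wy":0,"wz":-0.68,"fingers":-1},
  {"dx":-0.225,"dy":-0.936,"dz":0,"wx":0,"wy":0,"wz":-0.68,"fingers":-1},
  {"dx":0,"dy":0,"dz":0,"wx":0,"wy":0,"wz":0,"fingers":-1},
  {"dx":0,"dy":0,"dz":0,"wx":0,"wy":0,"wz":0,"fingers":-1},
  {"dx":0,"dy":0,"dz":0,"wx":0,"wy":0,"wz":0,"fingers":-1},
  {"dx":0,"dy":0,"dz":-0.6,"wx":0,"wy":0,"wz":0,"fingers":-1},
  {"dx":0,"dy":0,"dz":-0.6,"wx":0,"wy":0,"wz":0,"fingers":-1},
  {"dx":0,"dy":0,"dz":0,"wx":0,"wy":0,"wz":0,"fingers":-1},
  {"dx":0,"dy":0,"dz":0,"wx":0,"wy":0,"wz":0,"fingers":-1},
  {"dx":0,"dy":0,"dz":0,"wx":0,"wy":0,"wz":0,"fingers":-1},
])

```text
time: 44.1
position: [0.4648, -0.3863, 0.1424]
eef_rot: [3.141, 0.0, 0.92]
force: [0.2, 0.5, -1.0]
width: 0.0422
gripper_force: 30.0
```

```bash
python3 - <<'E'
from m import *
o=get_obs();print(o['position'],o['eef_rot'],o['q']);save('side','s11')
a=cv2.imread('pics/s11.png')[180:384,100:420];cv2.imwrite('pics/v11.png',cv2.resize(a,None,fx=2,fy=2))
E
```

```text
[ 0.4648 -0.3863  0.1424] [3.1408 0.     0.92  ] [-0.7131  0.4927  1.7322  0.      0.916  -0.0623]
```

View pics/v11.png

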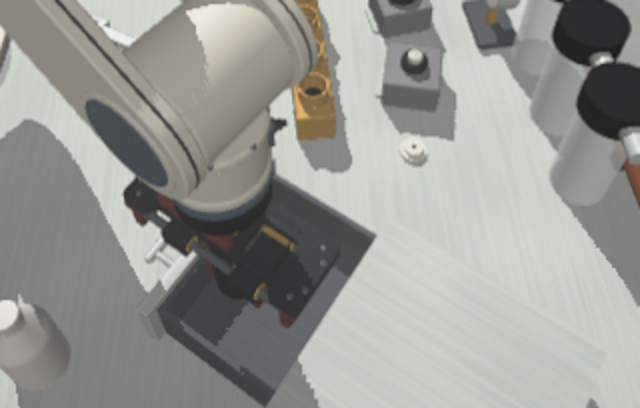

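play_rows([
  {"dx":0,"dy":0,"dz":-1,"wx":0,"wy":0,"wz":0,"fingers":-1},
  {"dx":0,"dy":0,"dz":-1,"wx":0,"wy":0,"wz":0,"fingers":-1},
  {"dx":0,"dy":0,"dz":-0.6,"wx":0,"wy":0,"wz":0,"fingers":-1},
  {"dx":0,"dy":0,"dz":-0.4,"wx":0,"wy":0,"wz":0,"fingers":-1},
  {"dx":0,"dy":0,"dz":-0.3,"wx":0,"wy":0,"wz":0,"fingers":-1},
  {"dx":0,"dy":0,"dz":-0.2,"wx":0,"wy":0,"wz":0,"fingers":-1},
  {"dx":0,"dy":0,"dz":-0.1,"wx":0,"wy":0,"wz":0,"fingers":-1},
  {"dx":0,"dy":0,"dz":0,"wx":0,"wy":0,"wz":0,"fingers":-1},
  {"dx":0,"dy":0,"dz":0,"wx":0,"wy":0,"wz":0,"fingers":-1},
  {"dx":0,"dy":0,"dz":0,"wx":0,"wy":0,"wz":0,"fingers":-1},
])

```text
time: 45.4
position: [0.4647, -0.3861, 0.0343]
eef_rot: [3.141, 0.0, 0.92]
force: [-0.2, 0.7, -1.2]
width: 0.042
gripper_force: 30.0
```

play_rows([
  {"dx":0,"dy":0,"dz":-0.12,"wx":0,"wy":0,"wz":0,"fingers":-1},
  {"dx":0,"dy":0,"dz":0,"wx":0,"wy":0,"wz":0,"fingers":-1},
  {"dx":0,"dy":0,"dz":0,"wx":0,"wy":0,"wz":0,"fingers":0.4},
  {"dx":0,"dy":0,"dz":0,"wx":0,"wy":0,"wz":0,"fingers":0.4},
  {"dx":0,"dy":0,"dz":0,"wx":0,"wy":0,"wz":0,"fingers":0.4},
  {"dx":0,"dy":0,"dz":0.4,"wx":0,"wy":0,"wz":0,"fingers":0.4},
  {"dx":0,"dy":0,"dz":1,"wx":0,"wy":0,"wz":0,"fingers":0.4},
  {"dx":0,"dy":0,"dz":1,"wx":0,"wy":0,"wz":0,"fingers":0.4},
  {"dx":0,"dy":0,"dz":1,"wx":0,"wy":0,"wz":0,"fingers":0.4},
  {"dx":0,"dy":0,"dz":1,"wx":0,"wy":0,"wz":0,"fingers":0.4},
])

```text
time: 46.65
position: [0.4646, -0.3861, 0.1643]
eef_rot: [3.141, 0.0, 0.92]
force: [-0.4, 0.5, 0.1]
width: 0.0611
gripper_force: 0.0
```

```bash
python3 st.py side:s12 wrist:w12 top:t12
```

```text
TCP [ 0.4646 -0.3861  0.1643] 0.9200296414509794 t 46.65
side z0.0303 [ 0.5112 -0.2561] [0.0456 0.0337] 57
side z0.0514 [ 0.4654 -0.3872] [0.041  0.0416] 355
TCP [ 0.4663 -0.3876  0.1683] 0.9200146654668071 t 46.7
wrist z0.0527 [ 0.4657 -0.3858] [0.0424 0.0421] 1534
TCP [ 0.4663 -0.3876  0.1666] 0.9200090335036752 t 46.75
top z0.0516 [ 0.4662 -0.3843] [0.0352 0.0415] 87
top z0.0836 [0.538  0.0697] [0.0382 0.0381] 112
```

play_rows([
  {"dx":0.15,"dy":0.952,"dz":0.5,"wx":0,"wy":0,"wz":0.51,"fingers":1},
  {"dx":0.15,"dy":0.952,"dz":0,"wx":0,"wy":0,"wz":0.51,"fingers":1},
  {"dx":0.15,"dy":0.952,"dz":0,"wx":0,"wy":0,"wz":0.51,"fingers":1},
  {"dx":0.15,"dy":0.952,"dz":0,"wx":0,"wy":0,"wz":0.51,"fingers":1},
  {"dx":0.15,"dy":0.952,"dz":0,"wx":0,"wy":0,"wz":0.51,"fingers":1},
  {"dx":0.15,"dy":0.952,"dz":0,"wx":0,"wy":0,"wz":0.51,"fingers":1},
  {"dx":0.15,"dy":0.952,"dz":0,"wx":0,"wy":0,"wz":0.51,"fingers":1},
  {"dx":0.15,"dy":0.952,"dz":0,"wx":0,"wy":0,"wz":0.51,"fingers":1},
  {"dx":0.15,"dy":0.952,"dz":0,"wx":0,"wy":0,"wz":0.51,"fingers":1},
  {"dx":0.15,"dy":0.952,"dz":0,"wx":0,"wy":0,"wz":0.51,"fingers":1},
])

```text
time: 48.05
position: [0.5088, -0.0993, 0.1763]
eef_rot: [-3.14, 0.0, 1.329]
force: [0.7, -0.1, 0.4]
width: 0.088
gripper_force: 0.0
```

play_rows([
  {"dx":0.15,"dy":0.952,"dz":0,"wx":0,"wy":0,"wz":0.51,"fingers":1},
  {"dx":0.15,"dy":0.952,"dz":0,"wx":0,"wy":0,"wz":0.51,"fingers":1},
  {"dx":0.15,"dy":0.952,"dz":0,"wx":0,"wy":0,"wz":0.51,"fingers":1},
  {"dx":0.15,"dy":0.952,"dz":0,"wx":0,"wy":0,"wz":0.51,"fingers":1},
  {"dx":0.15,"dy":0.952,"dz":0,"wx":0,"wy":0,"wz":0.51,"fingers":1},
  {"dx":0.15,"dy":0.952,"dz":0,"wx":0,"wy":0,"wz":0.51,"fingers":1},
  {"dx":0,"dy":0,"dz":0,"wx":0,"wy":0,"wz":0,"fingers":1},
  {"dx":0,"dy":0,"dz":-0.5,"wx":0,"wy":0,"wz":0,"fingers":1},
  {"dx":0,"dy":0,"dz":0,"wx":0,"wy":0,"wz":0,"fingers":1},
  {"dx":0,"dy":0,"dz":0,"wx":0,"wy":0,"wz":0,"fingers":1},
])

```text
time: 49.3
position: [0.5362, 0.0701, 0.1619]
eef_rot: [-3.141, 0.0, 1.572]
force: [-0.6, 0.2, 0.9]
width: 0.0878
gripper_force: 0.0
```

```bash
python3 st.py wrist:w13 side:s13
```

```text
TCP [0.5362 0.0701 0.1619] 1.5716184522227041 t 49.3
wrist z0.0847 [0.5383 0.0691] [0.0418 0.0422] 2003
TCP [0.5365 0.0703 0.1622] 1.5717222310787868 t 49.35
side z0.0515 [ 0.4653 -0.3867] [0.0409 0.042 ] 356
side z0.0843 [0.5378 0.069 ] [0.0424 0.0435] 144
```

play_rows([
  {"dx":0.05,"dy":-0.04,"dz":-1,"wx":0,"wy":0,"wz":0,"fingers":1},
  {"dx":0,"dy":0,"dz":-1,"wx":0,"wy":0,"wz":0,"fingers":1},
  {"dx":0,"dy":0,"dz":-0.7,"wx":0,"wy":0,"wz":0,"fingers":1},
  {"dx":0,"dy":0,"dz":-0.4,"wx":0,"wy":0,"wz":0,"fingers":0.5},
  {"dx":0,"dy":0,"dz":-0.25,"wx":0,"wy":0,"wz":0,"fingers":0.5},
  {"dx":0,"dy":0,"dz":0,"wx":0,"wy":0,"wz":0,"fingers":0.3},
  {"dx":0,"dy":0,"dz":0,"wx":0,"wy":0,"wz":0,"fingers":-1},
  {"dx":0,"dy":0,"dz":0,"wx":0,"wy":0,"wz":0,"fingers":-1},
  {"dx":0,"dy":0,"dz":0,"wx":0,"wy":0,"wz":0,"fingers":-1},
  {"dx":0,"dy":0,"dz":0,"wx":0,"wy":0,"wz":0,"fingers":-1},
])

```text
time: 50.65
position: [0.5371, 0.0698, 0.0624]
eef_rot: [-3.14, -0.0, 1.573]
force: [-4.1, 1.4, 6.4]
width: 0.0425
gripper_force: 30.0
```

play_rows([
  {"dx":0,"dy":0,"dz":0.2,"wx":0,"wy":0,"wz":0,"fingers":-1},
  {"dx":0,"dy":0,"dz":0.5,"wx":0,"wy":0,"wz":0,"fingers":-1},
  {"dx":0,"dy":0,"dz":1,"wx":0,"wy":0,"wz":0,"fingers":-1},
  {"dx":0,"dy":0,"dz":1,"wx":0,"wy":0,"wz":0,"fingers":-1},
  {"dx":0,"dy":0,"dz":1,"wx":0,"wy":0,"wz":0,"fingers":-1},
  {"dx":0,"dy":0,"dz":0.3,"wx":0,"wy":0,"wz":0,"fingers":-1},
  {"dx":-0.054,"dy":-0.933,"dz":0,"wx":0,"wy":0,"wz":-0.58,"fingers":-1},
  {"dx":-0.054,"dy":-0.933,"dz":0,"wx":0,"wy":0,"wz":-0.58,"fingers":-1},
  {"dx":-0.054,"dy":-0.933,"dz":0,"wx":0,"wy":0,"wz":-0.58,"fingers":-1},
  {"dx":-0.054,"dy":-0.933,"dz":0,"wx":0,"wy":0,"wz":-0.58,"fingers":-1},
])

```text
time: 51.9
position: [0.5313, -0.0431, 0.1816]
eef_rot: [-3.141, 0.0, 1.386]
force: [-0.2, 0.4, -1.0]
width: 0.0422
gripper_force: 30.0
```

play_rows([
  {"dx":-0.054,"dy":-0.933,"dz":0,"wx":0,"wy":0,"wz":-0.58,"fingers":-1},
  {"dx":-0.054,"dy":-0.933,"dz":0,"wx":0,"wy":0,"wz":-0.58,"fingers":-1},
  {"dx":-0.054,"dy":-0.933,"dz":0,"wx":0,"wy":0,"wz":-0.58,"fingers":-1},
  {"dx":-0.054,"dy":-0.933,"dz":0,"wx":0,"wy":0,"wz":-0.58,"fingers":-1},
  {"dx":-0.054,"dy":-0.933,"dz":0,"wx":0,"wy":0,"wz":-0.58,"fingers":-1},
  {"dx":-0.054,"dy":-0.933,"dz":0,"wx":0,"wy":0,"wz":-0.58,"fingers":-1},
  {"dx":-0.054,"dy":-0.933,"dz":0,"wx":0,"wy":0,"wz":-0.58,"fingers":-1},
  {"dx":-0.054,"dy":-0.933,"dz":0,"wx":0,"wy":0,"wz":-0.58,"fingers":-1},
  {"dx":-0.054,"dy":-0.933,"dz":0,"wx":0,"wy":0,"wz":-0.58,"fingers":-1},
  {"dx":-0.054,"dy":-0.933,"dz":0,"wx":0,"wy":0,"wz":-0.58,"fingers":-1},
])

```text
time: 53.15
position: [0.515, -0.323, 0.1814]
eef_rot: [-3.141, 0.0, 0.922]
force: [0.6, -0.5, -0.7]
width: 0.0421
gripper_force: 30.0
```

play_rows([
  {"dx":0,"dy":0,"dz":0,"wx":0,"wy":0,"wz":0,"fingers":-1},
  {"dx":0,"dy":0,"dz":0,"wx":0,"wy":0,"wz":0,"fingers":-1},
  {"dx":0,"dy":0,"dz":0,"wx":0,"wy":0,"wz":0,"fingers":-1},
  {"dx":0,"dy":0,"dz":-0.7,"wx":0,"wy":0,"wz":0,"fingers":-1},
  {"dx":0,"dy":0,"dz":-0.7,"wx":0,"wy":0,"wz":0,"fingers":-1},
  {"dx":0,"dy":0,"dz":-0.4,"wx":0,"wy":0,"wz":0,"fingers":-1},
  {"dx":0,"dy":0,"dz":0,"wx":0,"wy":0,"wz":0,"fingers":-1},
  {"dx":0,"dy":0,"dz":0,"wx":0,"wy":0,"wz":0,"fingers":-1},
  {"dx":0,"dy":0,"dz":0,"wx":0,"wy":0,"wz":0,"fingers":-1},
  {"dx":0,"dy":0,"dz":0,"wx":0,"wy":0,"wz":0,"fingers":-1},
])

```text
time: 54.4
position: [0.5156, -0.3224, 0.1285]
eef_rot: [3.141, -0.0, 0.923]
force: [-0.6, 0.5, -2.1]
width: 0.0423
gripper_force: 30.0
```

play_rows([
  {"dx":-0.03,"dy":0,"dz":-1,"wx":0,"wy":0,"wz":0,"fingers":-1},
  {"dx":0,"dy":0,"dz":-0.8,"wx":0,"wy":0,"wz":0,"fingers":-1},
  {"dx":0,"dy":0,"dz":-0.5,"wx":0,"wy":0,"wz":0,"fingers":-1},
  {"dx":0,"dy":0,"dz":-0.4,"wx":0,"wy":0,"wz":0,"fingers":-1},
  {"dx":0,"dy":0,"dz":-0.3,"wx":0,"wy":0,"wz":0,"fingers":-1},
  {"dx":0,"dy":0,"dz":-0.2,"wx":0,"wy":0,"wz":0,"fingers":-1},
  {"dx":0,"dy":0,"dz":0,"wx":0,"wy":0,"wz":0,"fingers":-1},
  {"dx":0,"dy":0,"dz":0,"wx":0,"wy":0,"wz":0,"fingers":-1},
  {"dx":0,"dy":0,"dz":0,"wx":0,"wy":0,"wz":0,"fingers":-1},
  {"dx":0,"dy":0,"dz":0,"wx":0,"wy":0,"wz":0,"fingers":-1},
])

```text
time: 55.65
position: [0.5146, -0.3223, 0.0322]
eef_rot: [3.141, -0.0, 0.923]
force: [-0.3, -0.7, -0.6]
width: 0.0425
gripper_force: 30.0
```

play_rows([
  {"dx":0,"dy":0,"dz":0,"wx":0,"wy":0,"wz":0,"fingers":0.4},
  {"dx":0,"dy":0,"dz":0,"wx":0,"wy":0,"wz":0,"fingers":0.4},
  {"dx":0,"dy":0,"dz":0,"wx":0,"wy":0,"wz":0,"fingers":0.4},
  {"dx":0,"dy":0,"dz":0.4,"wx":0,"wy":0,"wz":0,"fingers":0.4},
  {"dx":0,"dy":0,"dz":1,"wx":0,"wy":0,"wz":0,"fingers":0.4},
  {"dx":0,"dy":0,"dz":1,"wx":0,"wy":0,"wz":0,"fingers":0.4},
  {"dx":0,"dy":0,"dz":1,"wx":0,"wy":0,"wz":0,"fingers":0.4},
  {"dx":0,"dy":0,"dz":1,"wx":0,"wy":0,"wz":0,"fingers":0.4},
  {"dx":0,"dy":0.5,"dz":1,"wx":0,"wy":0,"wz":0,"fingers":0.4},
  {"dx":-0.5,"dy":1,"dz":1,"wx":0,"wy":0,"wz":0,"fingers":0.4},
])

```text
time: 56.9
position: [0.5, -0.2774, 0.2258]
eef_rot: [3.14, -0.0, 0.922]
force: [-0.5, 0.6, -0.1]
width: 0.0616
gripper_force: 0.0
```

play_rows([
  {"dx":-0.5,"dy":1,"dz":0,"wx":0,"wy":0,"wz":0,"fingers":0.4},
  {"dx":-0.5,"dy":1,"dz":0,"wx":0,"wy":0,"wz":0,"fingers":0.4},
  {"dx":-0.5,"dy":1,"dz":0,"wx":0,"wy":0,"wz":0,"fingers":0.4},
  {"dx":-0.5,"dy":1,"dz":0,"wx":0,"wy":0,"wz":0,"fingers":0.4},
  {"dx":0,"dy":1,"dz":0,"wx":0,"wy":0,"wz":0,"fingers":0.4},
  {"dx":0,"dy":1,"dz":0,"wx":0,"wy":0,"wz":0,"fingers":0.4},
  {"dx":0,"dy":1,"dz":0,"wx":0,"wy":0,"wz":0,"fingers":0.4},
  {"dx":0,"dy":0,"dz":0,"wx":0,"wy":0,"wz":0,"fingers":0.4},
  {"dx":0,"dy":0,"dz":0,"wx":0,"wy":0,"wz":0,"fingers":0.4},
  {"dx":0,"dy":0,"dz":0,"wx":0,"wy":0,"wz":0,"fingers":0.4},
])

```text
time: 58.15
position: [0.4395, -0.0679, 0.2241]
eef_rot: [3.141, -0.0, 0.922]
force: [0.8, -0.5, 0.3]
width: 0.0615
gripper_force: 0.0
```

```bash
python3 st.py top:t14 side:s14; python3 - <<'E'
from m import *
a=cv2.imread('pics/t14.png');b=cv2.imread('pics/s14.png')
cv2.imwrite('pics/v14.png',np.hstack([cv2.resize(a[120:300,60:410],None,fx=1.14,fy=1.14),]) if 0 else np.vstack([cv2.resize(a[120:300],(780,274)),cv2.resize(b[60:360],(780,320))]))
E
```

```text
TCP [ 0.4395 -0.0679  0.2241] 0.9223130999035789 t 58.15
top z0.0520 [ 0.5143 -0.3217] [0.0388 0.0403] 110
top z0.0515 [ 0.4643 -0.3864] [0.0388 0.0426] 111
TCP [ 0.4395 -0.0679  0.224 ] 0.9220548766978329 t 58.2
side z0.0226 [ 0.477 -0.321] [0.0334 0.0314] 60
side z0.0511 [ 0.5154 -0.3241] [0.0414 0.0425] 300
side z0.0515 [ 0.4653 -0.3868] [0.0412 0.0421] 355
```

View pics/v14.png

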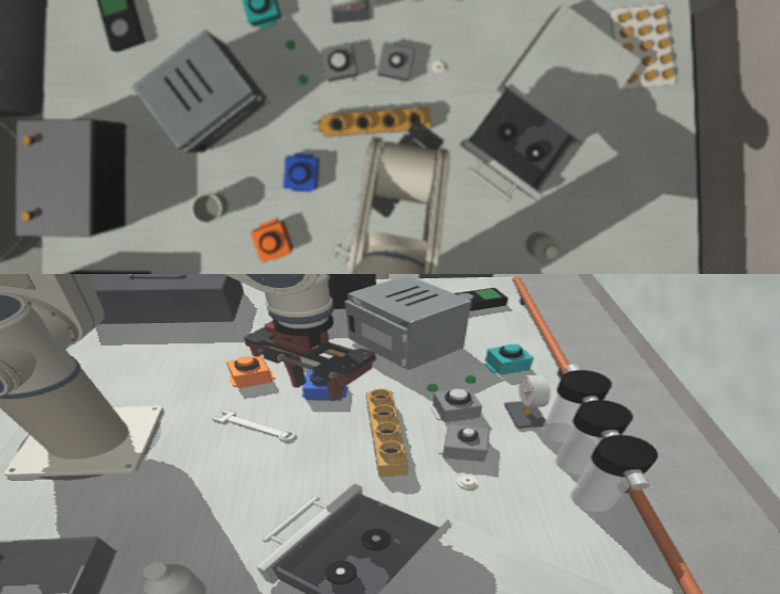

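Both stoppers stand in the drawer at about (507,132) and (535,152) in the upper half. The door is shut, the necks are empty and the bystanders haven't moved. Handing in.

```bash
python3 -c "
from rig import hand_in
print(hand_in())"
```

```text
the job is handed in; nothing more can be done
None
```

The part-flow test is done and handed in, with no verdict shown: both stoppers were seated, the door was shut on its catch, and the test and then vent buttons were each held down over 3 s; both stoppers are now in the drawer, and the swirl cores and ceramic pair were never touched.

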